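Put two plug gauges back in their cradles

TASK

Put the two plug gauges away: lay the longer one in the longer cradle and the shorter one in the shorter cradle, plugs at the back under the shelf and wholly inside their troughs, feet towards the robot, and let go. Their thin tubes dent, so take each lightly by its balance point (no more than 45 N on a side), keep it level all the way, set it down gently without knocking the cradle or the shelf, and leave the other things on the bench where they are.

Things in the scene. Friction and masses are not known exactly. Their poses are not given: they have to be found in the camera images.
- long_gauge: the longer plug gauge, 0.38 kg: steel plug 54 mm diameter x 36 on a thin aluminium tube 18 mm diameter x 200, black 54 x 54 x 8 square foot on the other end. Starts on the plate, axis 27 mm above it, plug roughly away from the robot. Origin: balance point, on the axis, 52 mm from the plug's inner face; x axis along the tube to the plug. 25 to 35 N a side holds it.
- short_gauge: the shorter plug gauge, 0.26 kg: steel plug 48 mm diameter x 32 on a thin aluminium tube 18 mm diameter x 150, black 48 x 48 x 8 square foot on the other end. Starts on the plate, axis 24 mm above it, plug roughly away from the robot. Origin: balance point, on the axis, 42 mm from the plug's inner face; x axis along the tube to the plug. 25 to 35 N a side holds it.
- long_cradle: fixed white cradle, the longer: at its rear (+x), under the shelf, a V trough for the 54 mm plug, 50 mm long, walls up to 65 mm; 115 mm in front (-x) of the origin a V saddle for the tube, walls up to 74 mm; between them only an 8 mm base. Origin on the bench under the balance point of a gauge seated mid-trough, which lies level along x, plug to +x, its axis 75 mm up.
- short_cradle: fixed white cradle, the shorter: at its rear (+x), under the shelf, a V trough for the 48 mm plug, 46 mm long, walls up to 67 mm; 80 mm in front (-x) of the origin a V saddle for the tube, walls up to 74 mm; between them only an 8 mm base. Origin on the bench under the balance point of a gauge seated mid-trough, which lies level along x, plug to +x, its axis 75 mm up.
- stand: fixed stand on two rear posts; steel shelf, 250 mm wide, 12 thick, underside 240 mm up, loaded, overhangs the rear of both cradles (90 mm apart, either on the left). Origin on the bench midway between the cradle origins, axes parallel to theirs. Shelf from x = -15 (front edge) to 115 mm: a gripper pointing down at the balance point hits it, one leaning 25 to 40 degrees towards the foot clears it.
- plate: fixed black granite surface plate, 390 x 585 x 50 mm high, on which the gauges start; origin at the centre of its underside
- bearing_ring: bystander, to be left alone: on the plate, loose steel bearing ring, 56 mm outside, 26 mm high; origin at the centre of its underside
- hub: bystander, to be left alone: loose steel hub, 68 mm flange, 50 mm high; origin at the centre of its underside
- hole_block: bystander, to be left alone: loose dark steel block with a square hole, 50 x 50 x 50 mm; origin at the centre of its underside
- oil_bottle: bystander, to be left alone: loose closed grey bottle, 56 mm diameter, 180 mm high; origin at the centre of its underside
- dowel: bystander, to be left alone: on the plate, loose upright steel dowel, 24 mm diameter, 50 mm high; origin at the centre of its underside
- wrench: bystander, to be left alone: loose wrench, 140 mm long, lying flat; origin near the middle
- flange: bystander, to be left alone: loose aluminium flange, 72 mm diameter, 30 mm high; origin at the centre of its underside

How it is judged:
At the end, for the whole second after the job is handed in: Both gauges lie released and at rest in their own cradles, plug to the rear: balance point within 7 mm of the cradle origin along it and 4 mm sideways, 71 to 79 mm above the bench, axis within 0.06 rad of the cradle's; speed under 20 mm/s, finger force under 0.1 N (x of long_gauge in the frame of long_cradle between -0.007 and 0.007 m and y of long_gauge in the frame of long_cradle between -0.004 and 0.004 m and z of long_gauge in the frame of long_cradle between 0.071 and 0.079 m and angle between the x axis of long_gauge and the x axis of long_cradle, either way round below 0.06 rad and linear speed of each of long_gauge, short_gauge below 0.02 m/s and contact force between the fingers and long_gauge below 0.1 N and x of short_gauge in the frame of short_cradle between -0.007 and 0.007 m and y of short_gauge in the frame of short_cradle between -0.004 and 0.004 m and z of short_gauge in the frame of short_cradle between 0.071 and 0.079 m and angle between the x axis of short_gauge and the x axis of short_cradle, either way round below 0.06 rad and contact force between the fingers and short_gauge below 0.1 N); the robot touches nothing.
It fails at once if a gauge is squeezed or pressed by the fingers with more than 90 N in all (45 N a side) (contact force between the fingers and long_gauge above 90 N or contact force between the fingers and short_gauge above 90 N).
It fails at once if a gauge knocks against a cradle or the stand (more than 30 N), or is let go in the air (more than 83 mm above the bench) ((height (world z) of long_gauge above 0.083 m and contact force between the fingers and long_gauge below 0.05 N) or (height (world z) of short_gauge above 0.083 m and contact force between the fingers and short_gauge below 0.05 N) or contact force between any of long_gauge, short_gauge and long_cradle above 30 N or contact force between any of long_gauge, short_gauge and short_cradle above 30 N or contact force between any of long_gauge, short_gauge and stand above 30 N).
It fails at once if a gauge is tipped more than 15 degrees from level, or is carried by a place more than 20 mm along it from its balance point ((height (world z) of long_gauge above 0.083 m and (x of the grasp point in the frame of long_gauge above 0.02 m or x of the grasp point in the frame of long_gauge below -0.02 m)) or (height (world z) of short_gauge above 0.083 m and (x of the grasp point in the frame of short_gauge above 0.02 m or x of the grasp point in the frame of short_gauge below -0.02 m)) or angle between any of long_gauge, short_gauge's own x axis and vertical below 1.3088 rad or angle between any of long_gauge, short_gauge's own x axis and vertical above 1.8328 rad).
It fails at once if a bystander is moved more than 20 mm (distance of any of bearing_ring, hub, hole_block, oil_bottle, dowel, wrench, flange from where it was at the start of the episode above 0.02 m).
It also fails if it takes over 67 s, if anything falls off the work surface, if the arm or the gripper's body presses on something with over 40 N, if the wrist force passes 120 N, or if a joint passes its speed limit or range.

ROBOT

A 7-joint arm with a two-finger parallel gripper is mounted at the origin on the work surface. World frame = base frame: x ahead of the robot, y to its left, z up, the work surface at z = 0. Lengths are in m, angles in rad, forces in N, time in s.
With the tool pointing down it reaches from about 0.4 to 0.85 m from the base axis. Payload 4.4 kg.
Tool frame: the origin (TCP) lies between the finger pads; the fingertips stand 8 mm ahead of it and the grasp point (between the pads) lies 11 mm behind it; z points along the fingers, y is the direction in which the jaws open and shut (so a half turn about z gives the same grasp; the last joint's range is limited). The gripper opens to 94 mm and grips with 3 to 60 N. Pads are 16 mm wide; open, the fingers measure 119 mm over their backs; the gripper's body (75 mm by 177 mm) begins 78 mm behind the grasp point.
Start: joints at [-0.066, 0.628, 0.038, 1.517, -0.027, 0.996, -0.02], TCP at [0.65, 0, 0.192] pointing down, gripper open.
Joint ranges: [-3.06, 3.06], [-0.37, 2.12], [-1.25, 1.32], [0.18, 2.47], [-1.1, 4.24], [0.23, 1.98], [-2.94, 2.94]. Speed limits (rad/s): [2.57, 2.57, 3.14, 3.14, 3.14, 3.14, 3.14].

INTERFACE

Orientations are given as a rotation vector (axis times angle).
In Python, from plant import arm, get_image, camera_model gives the robot as it stands.
- The arm moves only by the tool servo_tool, never from a script. Its arguments are lists of equal length, an entry for each row: "delta_pos": the shift along the tool's x, y, z in m, a list of three; "delta_rot": the turn, a rotation vector about the tool's x, y, z in degrees, a list of three; "grip": the opening in per cent of the stroke, from 0 (shut) to 100 (fully open). In form: {"delta_pos": [[tx, ty, tz], ...], "delta_rot": [[ax, ay, az], ...], "grip": [grip, ...]}. A call has 1 to 12 rows; each row is the pose to reach, as a shift and turn from the pose commanded when the call began, along the tool's axes at that moment; what a row does not reach only later rows make up. A row lasts 1/12 s, in which the tool goes at most 41.7 mm and 7.16 degrees, less where a joint would pass 70% of its speed; a pose out of reach is approached as far as the arm can. A call with a gripper value outside its range is refused whole. The fingers move at their own pace and stop on an object; "squeeze" is the grip in N (left out, the last holds). Time passes only in rows, so rows that repeat a pose let the fingers close. It gives the time, the measured TCP pose, the force and the opening at its end, in the units of the state.
- arm.get_obs(): the state, without advancing time (a new reading comes with each control period).
- get_image(name): name is "scene" or "side" or "wrist"; returns (picture, depth): 420x560x3 uint8, red, green, blue; 420x560 float32, m along the optical axis (not along the pixel's ray), 0 where there is no reading.
- camera_model(name): a dict with "K" (3x3 intrinsics, pixels), "position" and "rotation" of the camera in the world; the wrist camera has in their place "hand_eye" (4x4, takes a point from camera to tool coordinates, whose origin is the TCP and whose axes are the flange's). Camera axes: x right, y up, looking along -z (the intrinsics and any distortion apply to the point x, -y, -z); pixel columns grow to the right and rows downward; lengths in m; the calibration is good to about 2 mm. A picture is of the moment at which its call begins: read the wrist's pose just before it. camera_model takes no time and is no camera call.
- arm.hand_in(): hands the job in, once; it reports no verdict.
The state is a dict: "time_s": time; "joints": joint angles; "joint_velocities": joint speeds; "effort": joint torques, N m; "ee_pos": TCP position; "tcp_rot": TCP orientation; "wrist_force": force on the tool from outside, world axes, zero at the start; "moment": the same for the moment, N m; "opening": opening from 0.0 (shut) to 1.0 (fully open).
Only numpy, scipy, OpenCV 4.12 (cv2) and the standard library are available. Lean on these libraries where they do the work, as an engineer would, in place of code of your own. Each camera call takes 0.05 s, during which the arm holds its last target.

## Working session

There is one attempt and no reset: what is moved stays moved. The work goes in short steps, Python scripts to look and compute and a tool call to move; the robot and the scene stay as the last step left them, time stands still between calls to the robot, and variables do not carry over. Pictures are saved under pics/ and viewed, and the job is handed in when it is done.

Besides the shell and the picture viewer there is one more tool, called after "Emit:" as name(argument=value, ...) on one line, values as JSON. servo_tool: Moves the arm, as the interface text tells. Its arguments: {"type":"object","properties":{"delta_pos":{"type":"array"},"delta_rot":{"type":"array"},"grip":{"type":"array"},"squeeze":{"type":"number"}},"required":["delta_pos","delta_rot","grip"]}

```bash
ls; mkdir -p pics; cat > h.py <<'E'
import numpy as np, cv2
from plant import arm, get_image, camera_model
from scipy.spatial.transform import Rotation as R
def snap(n,tag):
    o=arm.get_obs(); im,d=get_image(n); m=camera_model(n)
    cv2.imwrite(f'pics/{tag}.png',im[:,:,::-1]); np.savez(f'pics/{tag}.npz',im=im,d=d,K=m['K'],pos=o['ee_pos'],rot=o['tcp_rot'])
    return im,d,o,m
E
python3 - <<'E'
from h import *
for n in ['scene','side','wrist']:
    im,d,o,m=snap(n,n+'0'); print(n,m)
print(o)
E
```

```text
pics
scene {'K': array([[438.09532015,   0.        , 267.75286659],
       [  0.        , 438.09532015, 205.47531264],
       [  0.        ,   0.        ,   1.        ]]), 'position': array([ 1.20920392, -0.12392668,  1.09902081]), 'rotation': array([0.51737354, 0.41135698, 1.324362  ])}
side {'K': array([[422.97815278,   0.        , 276.82707734],
       [  0.        , 422.97815278, 206.97043701],
       [  0.        ,   0.        ,   1.        ]]), 'position': array([ 0.31338803, -0.72053772,  0.86629953]), 'rotation': array([ 0.76386237, -0.11103193, -0.23632278])}
wrist {'K': array([[327.50996588,   0.        , 276.1338738 ],
       [  0.        , 327.50996588, 207.38100668],
       [  0.        ,   0.        ,   1.        ]]), 'hand_eye': array([[-7.34617920e-04,  9.68686765e-01,  2.48284941e-01,
         7.22338011e-02],
       [ 9.99999670e-01,  6.25650004e-04,  5.17787338e-04,
        -1.75288976e-03],
       [ 3.46234268e-04,  2.48285239e-01, -9.68686905e-01,
        -1.92095037e-01],
       [ 0.00000000e+00,  0.00000000e+00,  0.00000000e+00,
         1.00000000e+00]])}
{'time_s': 0.1, 'joints': array([-0.06578597,  0.62920882,  0.03840329,  1.51824462, -0.02697983,
        0.99631392, -0.01999795]), 'joint_velocities': array([-1.51048988e-04, -2.69545204e-03,  2.35774786e-05, -1.26158858e-03,
        7.00958543e-04,  5.81705667e-04,  1.62477800e-03]), 'effort': array([ 3.91938796e-03, -5.50791907e+01,  1.14763990e+00, -1.87118143e+01,
       -5.21624205e-02,  1.91878073e-02,  1.80005208e-05]), 'ee_pos': array([6.49387490e-01, 4.04313031e-05, 1.91581872e-01]), 'tcp_rot': array([-2.22057852e+00, -2.22065195e+00,  1.84808594e-03]), 'wrist_force': array([-0.64895888, -0.59912176,  0.306336  ]), 'moment': array([-0.01855954, -0.06288782,  0.04650529]), 'opening': 0.9970471356359675}
```

View pics/scene0.png

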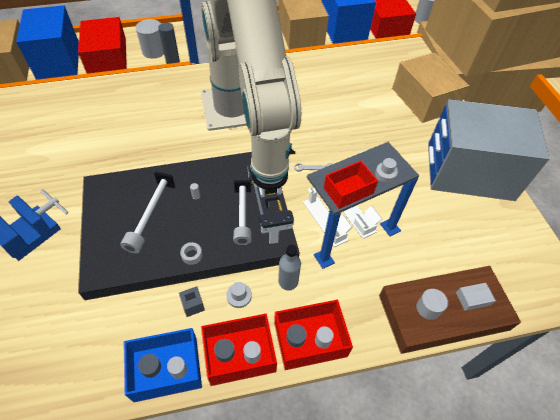

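View pics/side0.png

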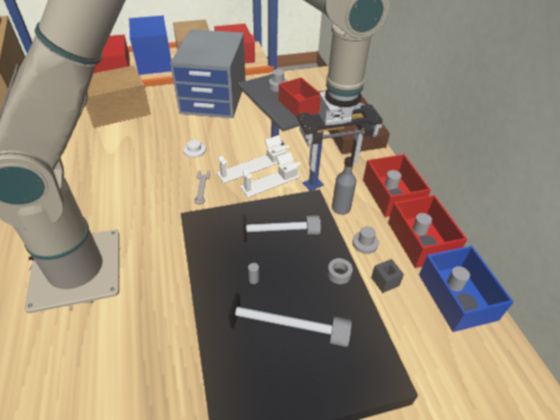

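View pics/wrist0.png

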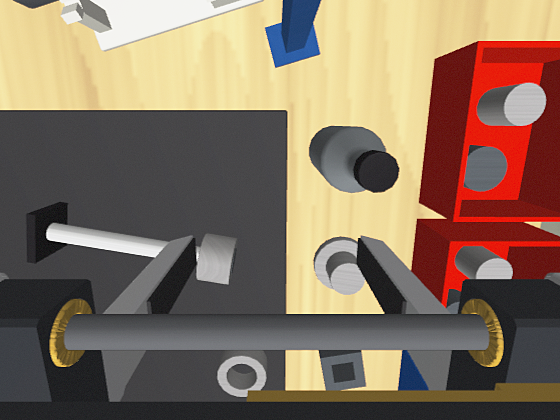

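```bash
cat >> h.py <<'E'
def world(tag,cam,d=None):
    z=np.load(f'pics/{tag}.npz'); d=z['d']; K=z['K']; m=camera_model(cam)
    v,u=np.mgrid[0:420,0:560]
    P=np.stack([(u-K[0,2])/K[0,0]*d,-(v-K[1,2])/K[1,1]*d,-d],-1)
    if cam=='wrist':
        H=m['hand_eye']; P=P@H[:3,:3].T+H[:3,3]; P=P@R.from_rotvec(z['rot']).as_matrix().T+z['pos']
    else: P=P@R.from_rotvec(m['rotation']).as_matrix().T+m['position']
    P[d<=0]=np.nan
    return P,z['im']
E
python3 - <<'E'
from h import *
# side crops
im=cv2.imread('pics/side0.png'); cv2.imwrite('pics/c1.png',cv2.resize(im[130:210,190:330],None,fx=5.7,fy=5.7,interpolation=cv2.INTER_CUBIC))
cv2.imwrite('pics/c2.png',cv2.resize(im[200:360,220:370],None,fx=3.7,fy=3.7,interpolation=cv2.INTER_CUBIC))
for c in ['side','scene']:
    P,_=world(c+'0',c)
    for (u,v) in ([(300,350),(200,180),(285,226),(252,307),(270,270)] if c=='side' else [(150,330),(280,170),(110,210),(380,180)]): print(c,u,v,P[v,u].round(4))
E
```

```text
side 300 350 [ 0.4676 -0.3591  0.0497]
side 200 180 [0.3387 0.2458 0.0081]
side 285 226 [ 0.5195 -0.0523  0.078 ]
side 252 307 [ 0.3942 -0.2391  0.0501]
side 270 270 [ 0.456  -0.1536  0.0507]
scene 150 330 [ 0.7772 -0.3326  0.0013]
scene 280 170 [0.6845 0.0133 0.4463]
scene 110 210 [ 0.4168 -0.4183  0.051 ]
scene 380 180 [0.61   0.2878 0.2553]
```

View pics/c1.png

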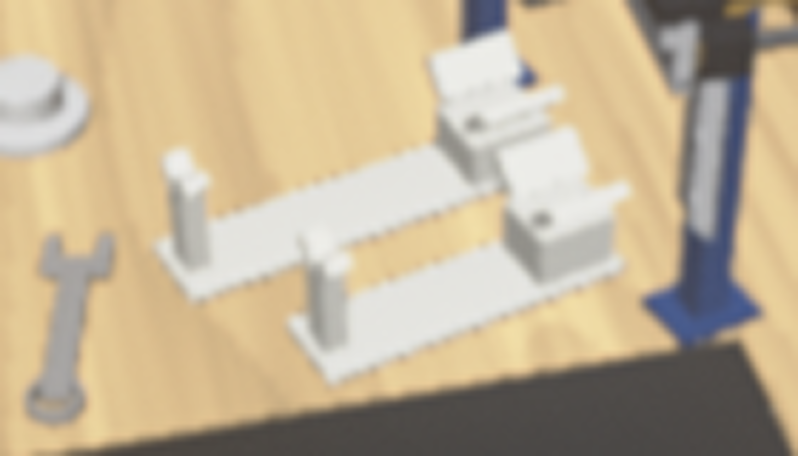

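View pics/c2.png

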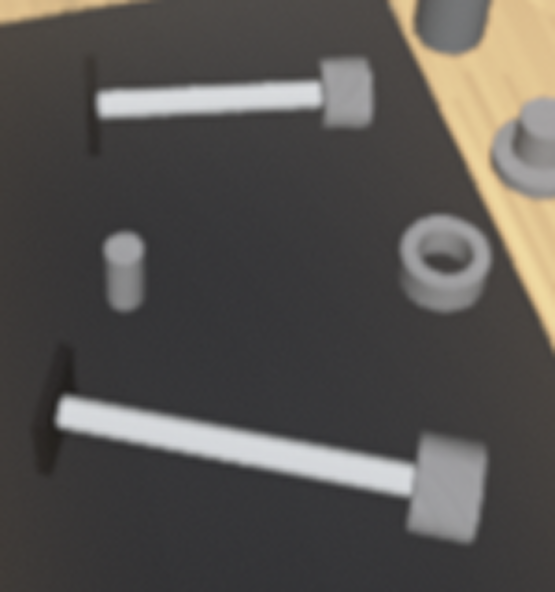

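```bash
python3 - <<'E'
from h import *
P,im=world('side0','side')
hsv=cv2.cvtColor(im,cv2.COLOR_RGB2HSV)
m=(hsv[...,1]<60)&(hsv[...,2]>90)&(P[...,2]>0.003)&(P[...,2]<0.1)&(P[...,0]>.35)&(P[...,0]<.8)&(P[...,1]>0.0)&(P[...,1]<.35)
Q=P[m]; print(len(Q))
S=2000
img=np.full((600,800,3),255,np.uint8)
for p in Q:
    u=int((p[0]-.4)*S); v=int((.33-p[1])*S)
    if 0<=u<800 and 0<=v<600:
        c=int(min(255,max(0,p[2]/.08*255))); cv2.circle(img,(u,v),2,(c,0,255-c),-1)
cv2.imwrite('pics/td.png',img)
# base points
B=Q[(Q[:,2]>.004)&(Q[:,2]<.013)]; np.save('pics/B.npy',B)
E
```

```text
2758
```

View pics/td.png

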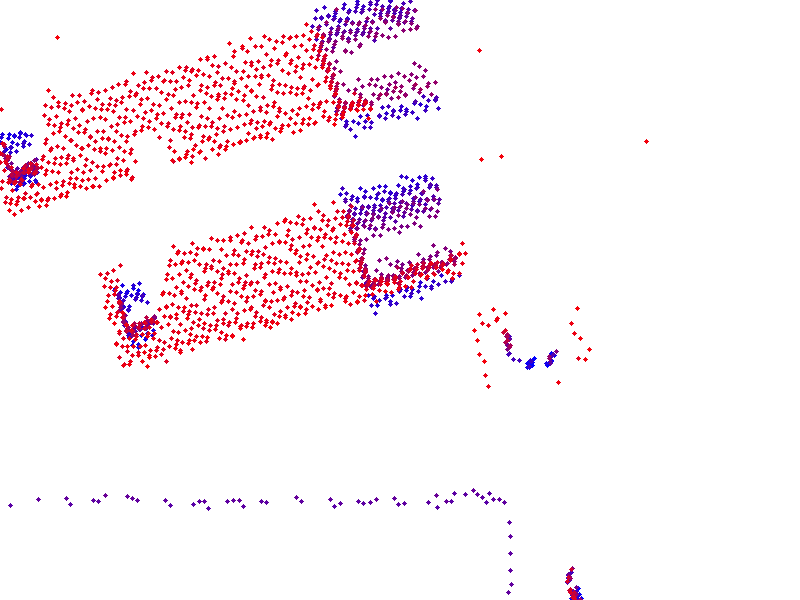

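```bash
cat > crad.py <<'E'
from h import *
def cradles(tag,cam,yaw0=0.25):
    P,im=world(tag,cam)
    hsv=cv2.cvtColor(im,cv2.COLOR_RGB2HSV)
    m=(hsv[...,1]<60)&(hsv[...,2]>90)&(P[...,2]>0.004)&(P[...,2]<0.09)&(P[...,0]>.35)&(P[...,0]<.66)&(P[...,1]>0.12)&(P[...,1]<.36)
    Q=P[m]
    from scipy.optimize import minimize_scalar
    def conc(y):
        l=-Q[:,0]*np.sin(y)+Q[:,1]*np.cos(y)
        h,_=np.histogram(l,bins=np.arange(-.2,.4,.001)); return -(h.astype(float)**2).sum()
    ys=np.linspace(.1,.4,121); s=[conc(y) for y in ys]; s=np.convolve(s,np.ones(5),'same')[3:-3]; y=ys[3:-3][np.argmin(s)]
    return Q,y
if __name__=='__main__':
    import sys
    Q,y=cradles(sys.argv[1],sys.argv[2]); print('yaw',y)
    # refine yaw: fit plane walls / base edges
    for yaw in [y]:
        c,s=np.cos(yaw),np.sin(yaw)
        a=Q[:,0]*c+Q[:,1]*s; l=-Q[:,0]*s+Q[:,1]*c
        S=2500
        img=np.full((600,800,3),255,np.uint8)
        a0,l1=a.min()-.01,l.max()+.01
        print('a0',a0,'l1',l1)
        for A,L,Z in zip(a,l,Q[:,2]):
            cc=int(min(255,max(0,Z/.08*255)));cv2.circle(img,(int((A-a0)*S),int((l1-L)*S)),2,(cc,0,255-cc),-1)
        cv2.imwrite('pics/al.png',img)
        base=Q[:,2]<.013
        h,e=np.histogram(l,bins=np.arange(l.min(),l.max(),.002))
        print(list(zip(e.round(3),h)))
E
python3 crad.py side0 side
```

```text
yaw 0.30000000000000004
a0 0.39658152246655387 l1 0.17072472599032906
[(np.float64(-0.06), np.int64(1)), (np.float64(-0.058), np.int64(0)), (np.float64(-0.056), np.int64(1)), (np.float64(-0.054), np.int64(1)), (np.float64(-0.052), np.int64(1)), (np.float64(-0.05), np.int64(0)), (np.float64(-0.048), np.int64(2)), (np.float64(-0.046), np.int64(4)), (np.float64(-0.044), np.int64(4)), (np.float64(-0.042), np.int64(4)), (np.float64(-0.04), np.int64(4)), (np.float64(-0.038), np.int64(1)), (np.float64(-0.036), np.int64(1)), (np.float64(-0.034), np.int64(0)), (np.float64(-0.032), np.int64(3)), (np.float64(-0.03), np.int64(2)), (np.float64(-0.028), np.int64(1)), (np.float64(-0.026), np.int64(1)), (np.float64(-0.024), np.int64(0)), (np.float64(-0.022), np.int64(0)), (np.float64(-0.02), np.int64(0)), (np.float64(-0.018), np.int64(0)), (np.float64(-0.016), np.int64(0)), (np.float64(-0.014), np.int64(0)), (np.float64(-0.012), np.int64(0)), (np.float64(-0.01), np.int64(2)), (np.float64(-0.008), np.int64(2)), (np.float64(-0.006), np.int64(12)), (np.float64(-0.004), np.int64(17)), (np.float64(-0.002
[... 2073 characters left out ...]
.int64(37)), (np.float64(0.12), np.int64(35)), (np.float64(0.122), np.int64(32)), (np.float64(0.124), np.int64(44)), (np.float64(0.126), np.int64(44)), (np.float64(0.128), np.int64(49)), (np.float64(0.13), np.int64(50)), (np.float64(0.132), np.int64(47)), (np.float64(0.134), np.int64(33)), (np.float64(0.136), np.int64(39)), (np.float64(0.138), np.int64(33)), (np.float64(0.14), np.int64(24)), (np.float64(0.142), np.int64(14)), (np.float64(0.144), np.int64(6)), (np.float64(0.146), np.int64(4)), (np.float64(0.148), np.int64(5)), (np.float64(0.15), np.int64(0)), (np.float64(0.152), np.int64(2)), (np.float64(0.154), np.int64(1)), (np.float64(0.156), np.int64(3)), (np.float64(0.158), np.int64(0))]
```

View pics/al.png

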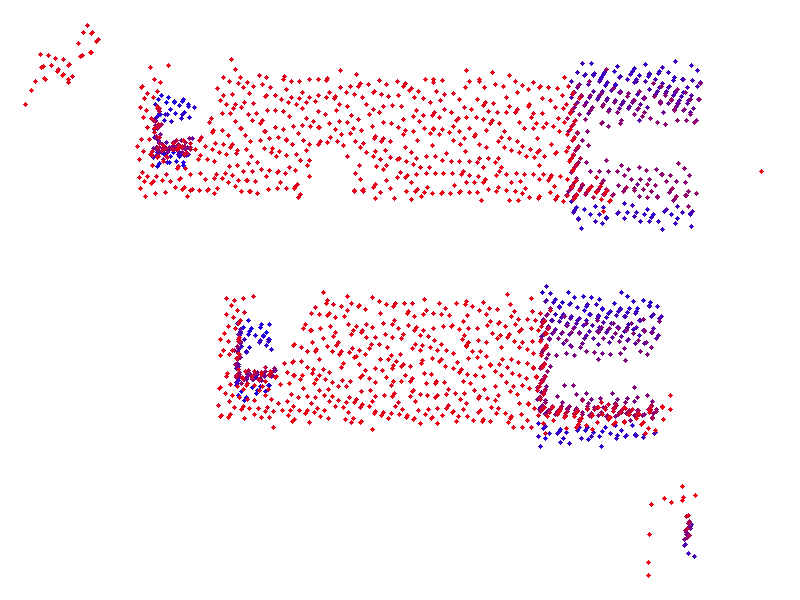

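```bash
cat > fit.py <<'E'
from crad import *
import sys
Q,y=cradles(sys.argv[1],sys.argv[2])
yaw=float(sys.argv[3]) if len(sys.argv)>3 else .297
c,s=np.cos(yaw),np.sin(yaw)
a=Q[:,0]*c+Q[:,1]*s; l=-Q[:,0]*s+Q[:,1]*c; z=Q[:,2]
img=np.full((600,800,3),255,np.uint8)
for k,(a0,a1) in enumerate([(.627,.672),(.463,.47)]):
  pass
for n,l0,(a0,a1) in [('long',.114,(.628,.67)),('short',.025,(.616,.655))]:
    m=(abs(l-l0)<.045)&(a>a0)&(a<a1)
    o=0 if n=='long' else 400
    for L,Z in zip(l[m],z[m]): cv2.circle(img,(int(200+o+(L-l0)*4000),int(350-Z*4000)),2,(0,0,0),-1)
    m=(abs(l-l0)<.045)&(a<.50+(n=='short')*.03)
    for L,Z in zip(l[m],z[m]): cv2.circle(img,(int(200+o+(L-l0)*4000),int(650-Z*4000)),2,(0,0,255),-1)
    for L in range(-40,41,10): cv2.putText(img,str(L),(200+o+L*4-8,595),0,.35,(255,0,0))
cv2.imwrite('pics/vz.png',img)
for n,l0,(a0,a1) in [('long',.114,(.51,.61)),('short',.025,(.53,.6))]:
    for lo,hi in [(.50,.54),(.54,.57),(.57,.60)]:
        m=(abs(l-l0)<.045)&(a>lo)&(a<hi)&(z<.02); print(n,lo,'base edges',np.percentile(l[m],[1,3,97,99]).round(4), z[m].mean().round(4))
E
python3 fit.py side0 side
```

```text
long 0.5 base edges [0.0947 0.0964 0.1411 0.1422] 0.0084
long 0.54 base edges [0.0928 0.094  0.1397 0.1405] 0.0083
long 0.57 base edges [0.095  0.0952 0.1407 0.1435] 0.0082
short 0.5 base edges [0.0032 0.0046 0.0508 0.0532] 0.0083
short 0.54 base edges [0.0033 0.0043 0.051  0.0525] 0.0083
short 0.57 base edges [0.0036 0.004  0.051  0.0517] 0.008
```

View pics/vz.png

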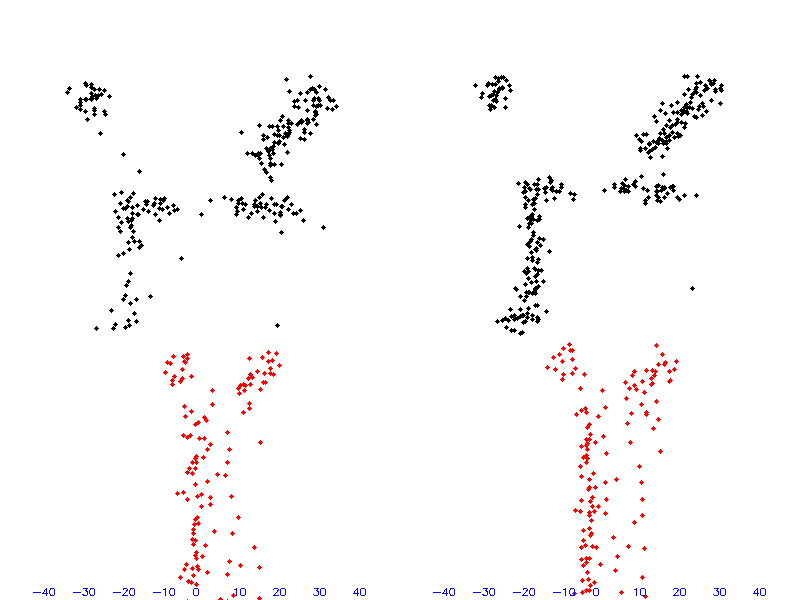

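```bash
cat > gauge.py <<'E'
from h import *
import sys
tag,cam=sys.argv[1:3]
P,im=world(tag,cam)
hsv=cv2.cvtColor(im,cv2.COLOR_RGB2HSV)
ok=(hsv[...,2]>95)&(P[...,2]>.056)&(P[...,2]<.12)&(P[...,0]>.3)&(P[...,0]<.75)&(P[...,1]<.1)&(P[...,1]>-.5)
n,lab,st,ct=cv2.connectedComponentsWithStats(ok.astype(np.uint8))
for i in range(1,n):
    if st[i,4]<25: continue
    p=P[lab==i]; print(i,st[i],p.mean(0).round(4),p.min(0).round(3),p.max(0).round(3))
S=2000
img=np.full((600,800,3),255,np.uint8)
for p in P[ok]:
    c=int(min(255,max(0,(p[2]-.05)/.06*255)));cv2.circle(img,(int((p[0]-.33)*1800),int((.03-p[1])*1800)),1,(c,0,255-c),-1)
cv2.imwrite('pics/g.png',img)
E
python3 gauge.py side0 side; python3 gauge.py scene0 scene
```

```text
1 [333 175  23  26 366] [0.7045 0.0244 0.0915] [0.684 0.012 0.056] [0.737 0.058 0.12 ]
3 [246 215  74  19 676] [ 0.5289 -0.0566  0.0827] [ 0.423 -0.086  0.057] [ 0.604 -0.027  0.102]
4 [328 258  24  25 399] [ 0.6071 -0.2057  0.0718] [ 0.581 -0.23   0.056] [ 0.635 -0.175  0.08 ]
5 [248 263  11  20 176] [ 0.4116 -0.1748  0.0869] [ 0.401 -0.183  0.056] [ 0.424 -0.159  0.104]
6 [ 235  307  116   39 1348] [ 0.4821 -0.3237  0.0878] [ 0.354 -0.383  0.062] [ 0.573 -0.252  0.107]
1 [120 179  47  74 712] [ 0.5    -0.3205  0.0884] [ 0.359 -0.383  0.057] [ 0.583 -0.249  0.108]
2 [190 183  10  16 112] [ 0.4209 -0.1703  0.0865] [ 0.368 -0.182  0.056] [ 0.43  -0.159  0.105]
3 [233 186  18  59 479] [ 0.5444 -0.0531  0.0858] [ 0.426 -0.087  0.057] [ 0.611 -0.023  0.102]
4 [180 242  22  22 297] [ 0.6153 -0.2027  0.0727] [ 0.584 -0.23   0.056] [ 0.641 -0.175  0.081]
6 [279 255  22  27 184] [0.7297 0.0296 0.1011] [0.695 0.014 0.056] [0.744 0.068 0.12 ]
```

```bash
python3 - <<'E'
from h import *
im=cv2.imread('pics/scene0.png'); cv2.imwrite('pics/c3.png',cv2.resize(im[160:310,80:310],None,fx=3.4,fy=3.4,interpolation=cv2.INTER_CUBIC))
E
```

```text
(no output)
```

View pics/c3.png

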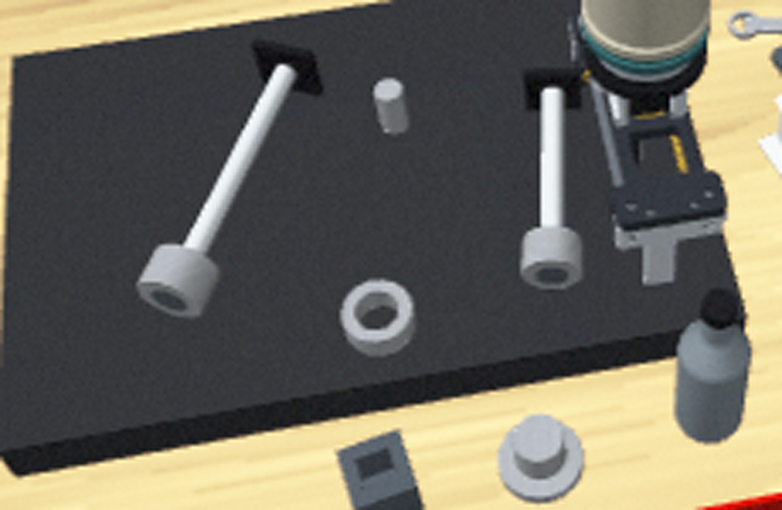

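View pics/g.png

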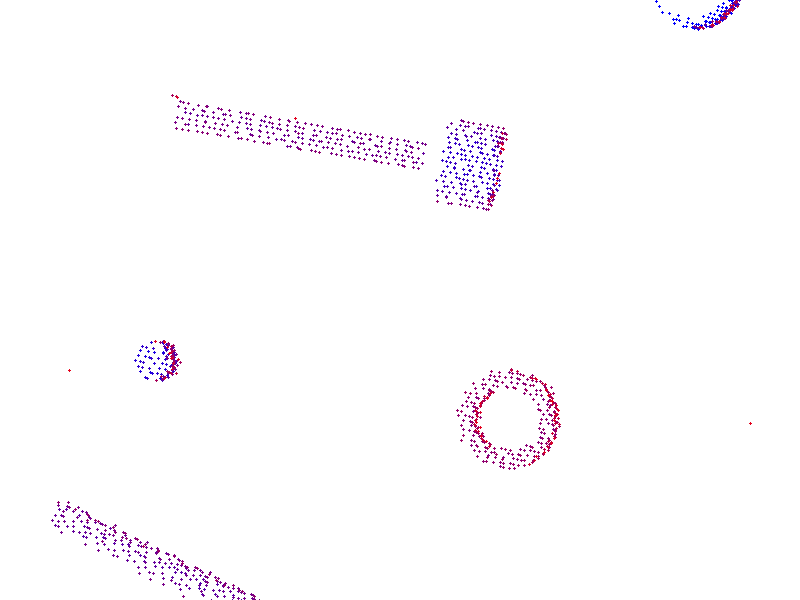

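```bash
cat > gfit.py <<'E'
from h import *
import sys
from scipy.optimize import least_squares
def sdcyl(q,x0,x1,r):
    d=np.hypot(q[:,1],q[:,2])-r; e=np.maximum(x0-q[:,0],q[:,0]-x1)
    return np.where((d>0)&(e>0),np.hypot(d,e),np.maximum(d,e))
G={'long':(52,36,27,200,.077,(.50,-.32,-.45)),'short':(42,32,24,150,.074,(.54,-.055,-.15))}
def fit(name,Q,p0,z,freez=False):
    c,L,r,T,_,_=G[name]
    def res(p):
        zz=p[3] if freez else z
        q=Q-[p[0],p[1],zz]; cs,sn=np.cos(p[2]),np.sin(p[2])
        q=np.c_[q[:,0]*cs+q[:,1]*sn,-q[:,0]*sn+q[:,1]*cs,q[:,2]]*1000
        d=np.minimum(sdcyl(q,c,c+L,r),sdcyl(q,c-T,c,9)); 
        return d
    x0=list(p0)+([z] if freez else [])
    s=least_squares(res,x0,loss='soft_l1',f_scale=2,x_scale=[.01,.01,.1]+([.01] if freez else [])); return s.x,np.median(abs(s.fun))
if __name__=='__main__':
  allQ=[]
  for tag,cam in [a.split(':') for a in sys.argv[1:]]:
    P,im=world(tag,cam); hsv=cv2.cvtColor(im,cv2.COLOR_RGB2HSV)
    ok=(hsv[...,2]>95)&(P[...,2]>.057)&(P[...,2]<.12)
    Q=P[ok]
    for n in G:
        x,y,w=G[n][5]; c,s=np.cos(w),np.sin(w); dx,dy=Q[:,0]-x,Q[:,1]-y
        m=(abs(dx*c+dy*s)<.17)&(abs(-dx*s+dy*c)<.045)
        for fz in (False,True):
            p,e=fit(n,Q[m],G[n][5],G[n][4],fz); print(cam,n,m.sum(),p.round(4),'deg',np.degrees(p[2]).round(2),e.round(2))
E
python3 gfit.py side0:side scene0:scene
```

```text
side long 1348 [ 0.4893 -0.3201 -0.4613] deg -26.43 0.79
side long 1348 [ 0.49   -0.3204 -0.4612  0.0773] deg -26.42 0.79
side short 675 [ 0.5309 -0.0495 -0.1694] deg -9.7 0.92
side short 675 [ 0.5308 -0.0494 -0.1694  0.0742] deg -9.71 0.88
scene long 712 [ 0.4929 -0.3221 -0.4613] deg -26.43 0.98
scene long 712 [ 0.4928 -0.3222 -0.4617  0.0776] deg -26.46 1.01
scene short 482 [ 0.5334 -0.0511 -0.1736] deg -9.94 1.01
scene short 482 [ 0.5334 -0.0511 -0.1741  0.0748] deg -9.97 0.94
```

```bash
python3 - <<'E'
from h import *
P,im=world('scene0','scene'); 
m=(P[...,2]>.245)&(P[...,2]<.26)&(P[...,0]>.4)&(P[...,0]<.8)&(P[...,1]>.07)&(P[...,1]<.5)
Q=P[m][:,:2].astype(np.float32); 
r=cv2.minAreaRect(Q); print(m.sum(),r,cv2.boxPoints(r).round(3))
l=P[...,2]>.26; m2=l&(P[...,0]>.45)&(P[...,0]<.75)&(P[...,1]>.1)&(P[...,1]<.45)&(P[...,2]<.4); print('load',P[m2].min(0),P[m2].max(0))
for n in ['side0','scene0']:
  P,im=world(n,n[:-1]); print(n,'bottle',np.nanmedian(P[(P[...,2]>.1)&(P[...,2]<.19)&(P[...,0]>.65)&(P[...,0]<.77)&(P[...,1]<.08)&(P[...,1]>0.0)],0))
E
```

```text
2619 ((0.5835047960281372, 0.2518923282623291), (0.13312438130378723, 0.2527892291545868), 15.850241661071777) [[0.485 0.355]
 [0.554 0.112]
 [0.682 0.148]
 [0.613 0.392]]
load [0.56836023 0.14328846 0.26000293] [0.6723352  0.33205976 0.30605755]
side0 bottle [0.70463067 0.03237264 0.12582956]
scene0 bottle [0.72496703 0.0378855  0.12740215]
```

Emit:
servo_tool(delta_pos=[[0,-0.04,-0.01],[0,-0.08,-0.02],[0,-0.12,-0.03],[0,-0.16,-0.04],[0.03,-0.2,-0.05],[0.06,-0.23,-0.06],[0.09,-0.24,-0.07],[0.1,-0.24,-0.07],[0.1,-0.24,-0.07]], delta_rot=[[0,0,0],[0,0,0],[0,0,0],[0,0,0],[0,0,0],[0,0,0],[0,0,0],[0,0,0],[0,0,0]], grip=[60,60,60,60,60,60,60,60,60], squeeze=30)

```text
time_s: 0.9
ee_pos: [0.4094, 0.1035, 0.2633]
tcp_rot: [-2.214, -2.229, -0.004]
wrist_force: [-0.2, -0.0, 1.0]
opening: 0.601
```

```bash
python3 - <<'E'
from h import *
im,d,o,m=snap('wrist','wrist1'); print(o['time_s'],o['ee_pos'],o['tcp_rot'],o['joint_velocities'],o['joints'])
snap('scene','scene1')
E
```

```text
0.9 [0.40935299 0.10345728 0.26331176] [-2.21433065 -2.22851592 -0.00439105] [ 0.05109036  0.02972019  0.0646342  -0.00254351  0.02344829 -0.00554485
  0.05128257] [-0.29996511  0.20902724 -0.01566129  2.01072624  0.00247673  0.91938045
 -0.31039511]
```

View pics/wrist1.png

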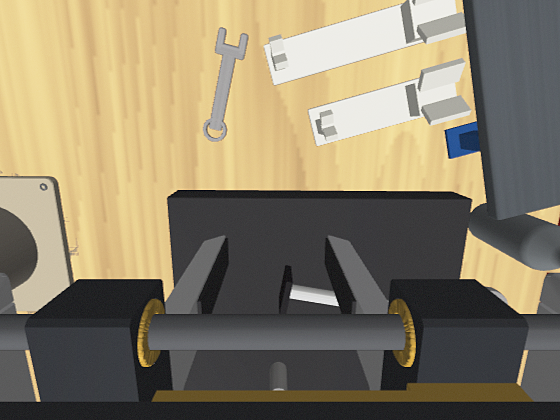

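```bash
cat > cfit.py <<'E'
from h import *
yaw=.2766; c,s=np.cos(yaw),np.sin(yaw)
for tag,cam in [('wrist1','wrist'),('side0','side')]:
    P,im=world(tag,cam); hsv=cv2.cvtColor(im,cv2.COLOR_RGB2HSV)
    m=(hsv[...,1]<60)&(hsv[...,2]>70)&(P[...,2]>0.005)&(P[...,2]<0.09)
    Q=P[m]; a=Q[:,0]*c+Q[:,1]*s; l=-Q[:,0]*s+Q[:,1]*c; z=Q[:,2]
    for n,l0,r,tr,sd in [('long',.130,27,(.045,.095),-.115),('short',.040,24,(.035,.081),-.08)]:
        k=(abs(l-l0)<.045)&(a>.42)&(a<.7)
        # base edges and yaw: lateral centre per slice
        for lo in np.arange(.50,.61,.03):
            b=k&(a>lo)&(a<lo+.03)&(z<.012); 
            if b.sum()>20: print(cam,n,'a',lo.round(2),'edges',np.percentile(l[b],[2,98]).round(4),'mid',np.percentile(l[b],[2,98]).mean().round(4),'z',z[b].mean().round(4))
        # V points of trough and saddle: z = 75-r*sqrt2+|l-lc|
        for nm,rr,alo,ahi,zt in [('trough',r,.60,.68,.064),('saddle',9,.45,.52,.074)]:
            zb=.075-rr*1.41421e-3
            V=k&(a>alo)&(a<ahi)&(z>zb+.002)
            print('  ',nm,V.sum(),'l',np.percentile(l[V],[2,98]).round(4) if V.sum() else '','a',np.percentile(a[V],[2,98]).round(4) if V.sum() else '','ztop',np.percentile(z[V],98).round(4) if V.sum() else '')
            from scipy.optimize import minimize_scalar
            if V.sum()>10:
                f=lambda lc: np.minimum(abs(z[V]-zb-abs(l[V]-lc)),.006).sum()
                q=np.linspace(l0-.012,l0+.012,97); print('   Vcentre',q[np.argmin([f(x) for x in q])].round(4))
E
python3 cfit.py
python3 - <<'E'
import cv2
im=cv2.imread('pics/wrist1.png'); cv2.imwrite('pics/c4.png',cv2.resize(im[0:160,250:480],None,fx=3.4,fy=3.4,interpolation=cv2.INTER_CUBIC))
E
```

```text
wrist long a 0.5 edges [0.1059 0.1536] mid 0.1297 z 0.0078
wrist long a 0.53 edges [0.1058 0.1535] mid 0.1296 z 0.0078
wrist long a 0.56 edges [0.1057 0.1533] mid 0.1295 z 0.0078
wrist long a 0.59 edges [0.1057 0.1532] mid 0.1294 z 0.0077
   trough 1064 l [0.0962 0.1425] a [0.6224 0.6686] ztop 0.0649
   Vcentre 0.129
   saddle 386 l [0.1137 0.1462] a [0.4558 0.4693] ztop 0.0738
   Vcentre 0.13
wrist short a 0.5 edges [0.0161 0.0643] mid 0.0402 z 0.0077
wrist short a 0.53 edges [0.0163 0.0637] mid 0.04 z 0.0077
wrist short a 0.56 edges [0.0164 0.0638] mid 0.0401 z 0.0077
wrist short a 0.59 edges [0.016  0.0636] mid 0.0398 z 0.0079
   trough 1923 l [0.009  0.0703] a [0.6122 0.6573] ztop 0.067
   Vcentre 0.0395
   saddle 339 l [0.0238 0.0563] a [0.4904 0.5041] ztop 0.0738
   Vcentre 0.04
side long a 0.5 edges [0.1062 0.1517] mid 0.129 z 0.0085
side long a 0.53 edges [0.1041 0.1511] mid 0.1276 z 0.0084
side long a 0.56 edges [0.1068 0.1523] mid 0.1295 z 0.0082
side long a 0.59 edges [0.1051 0.1544] mid 0.1298 z 0.0081
   trough 182 l [0.0965 0.16  ] a [0.6225 0.6717] ztop 0.0662
   Vcentre 0.1305
   saddle 41 l [0.1154 0.1427] a [0.4557 0.4698] ztop 0.0742
   Vcentre 0.1305
side short a 0.5 edges [0.014  0.0621] mid 0.038 z 0.0082
side short a 0.53 edges [0.0157 0.0629] mid 0.0393 z 0.0084
side short a 0.56 edges [0.0159 0.0632] mid 0.0395 z 0.0081
side short a 0.59 edges [0.0138 0.0634] mid 0.0386 z 0.0085
   trough 185 l [0.0092 0.0679] a [0.6121 0.6585] ztop 0.0682
   Vcentre 0.0402
   saddle 42 l [0.0231 0.0538] a [0.4908 0.5038] ztop 0.0762
   Vcentre 0.0402
```

View pics/c4.png

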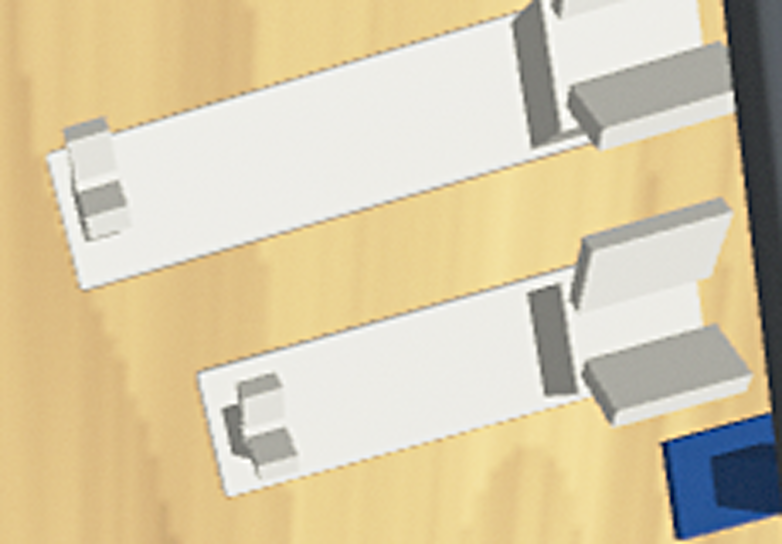

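```bash
cat > plan.py <<'E'
from h import *
import json
def loadc():
    c=json.load(open('cmd.json')); return np.array(c['p']),R.from_matrix(np.array(c['R']))
def save(p,r): json.dump({'p':list(p),'R':r.as_matrix().tolist()},open('cmd.json','w'))
def upd(dp,dr):  # what was sent last in a call
    p,r=loadc(); save(p+r.apply(dp), r*R.from_rotvec(np.radians(dr)))
def target(g,yaw,lean=30.):
    a=np.radians(lean); u=np.array([np.cos(yaw),np.sin(yaw),0]); Z=np.array([0,0,1.])
    z=np.sin(a)*u-np.cos(a)*Z; x=-np.cos(a)*u-np.sin(a)*Z; y=np.cross(z,x)
    return np.array(g)+.011*z, R.from_matrix(np.c_[x,y,z])
def delta(pt,rt):
    p,r=loadc(); return r.inv().apply(pt-p).round(4), np.degrees((r.inv()*rt).as_rotvec()).round(2)
def show(*wps):
    for g,yaw in wps: 
        d=delta(*target(g,yaw)); print(g,'->',d[0].tolist(),d[1].tolist(),'|dp|',np.linalg.norm(d[0]).round(3),'|dr|',np.linalg.norm(d[1]).round(1))
def check():
    o=arm.get_obs(); p,r=loadc(); m=R.from_rotvec(o['tcp_rot'])
    print('t',round(o['time_s'],2),'meas',o['ee_pos'].round(4),'cmd',p.round(4),'err mm',((o['ee_pos']-p)*1e3).round(1),'roterr(deg,world)',np.degrees((m*r.inv()).as_rotvec()).round(2),'F',o['wrist_force'].round(2),'open',round(o['opening'],3),'q',o['joints'].round(2))
    gp=o['ee_pos']-.011*m.as_matrix()[:,2]; print('grasp pt',gp.round(4)); return o
E
python3 - <<'E'
from plan import *
save([.41,.10,.262],R.from_matrix(np.array([[0,1,0],[1,0,0],[0,0,-1]]).T))
check()
ys=np.radians(-9.8)
show(([.532,-.050,.17],ys),([.532,-.050,.074],ys))
E
```

```text
t 1.0 meas [0.4101 0.0996 0.2624] cmd [0.41  0.1   0.262] err mm [ 0.1 -0.4  0.4] roterr(deg,world) [-0.03 -0.01  0.04] F [ 0.69 -0.36 -0.39] open 0.605 q [-0.3   0.21 -0.01  2.01  0.    0.92 -0.31]
grasp pt [0.4101 0.0996 0.2734]
[0.532, -0.05, 0.17] -> [-0.1509, 0.1274, 0.1015] [-20.96, -24.89, -78.23] |dp| 0.222 |dr| 84.7
[0.532, -0.05, 0.074] -> [-0.1509, 0.1274, 0.1975] [-20.96, -24.89, -78.23] |dp| 0.279 |dr| 84.7
```

Emit:
servo_tool(delta_pos=[[-0.013,0.011,0.008],[-0.025,0.021,0.017],[-0.038,0.032,0.025],[-0.05,0.042,0.033],[-0.063,0.053,0.042],[-0.075,0.064,0.051],[-0.088,0.074,0.059],[-0.1,0.085,0.067],[-0.113,0.095,0.076],[-0.126,0.106,0.084],[-0.138,0.117,0.093],[-0.151,0.1275,0.1015]], delta_rot=[[-1.75,-2.07,-6.52],[-3.49,-4.15,-13.04],[-5.24,-6.22,-19.56],[-6.99,-8.3,-26.08],[-8.73,-10.37,-32.6],[-10.48,-12.45,-39.12],[-12.23,-14.52,-45.63],[-13.97,-16.59,-52.15],[-15.72,-18.67,-58.67],[-17.47,-20.74,-65.19],[-19.21,-22.82,-71.71],[-20.96,-24.89,-78.23]], grip=[60,60,60,60,60,60,60,60,60,60,60,60], squeeze=28)

```text
time_s: 2.0
ee_pos: [0.5218, -0.042, 0.171]
tcp_rot: [0.543, 2.638, -0.084]
wrist_force: [0.0, -0.2, 0.1]
opening: 0.6
```

```bash
python3 - <<'E'
from plan import *
upd([-0.151, 0.1275, 0.1015],[-20.96, -24.89, -78.23])
check()
ys=np.radians(-9.8)
show(([.532,-.050,.17],ys),([.532,-.050,.074],ys))
snap('scene','scene2'); snap('side','side2'); snap('wrist','wrist2')
E
python3 gfit.py side2:side scene1:scene
```

```text
t 2.0 meas [ 0.5218 -0.042   0.171 ] cmd [ 0.5375 -0.051   0.1605] err mm [-15.7   9.   10.5] roterr(deg,world) [  2.79   3.58 -13.01] F [ 0.05 -0.19  0.11] open 0.6 q [-0.03  0.35 -0.11  2.33  1.33  0.24 -0.23]
grasp pt [ 0.5173 -0.0404  0.1809]
[0.532, -0.05, 0.17] -> [0.0001, 0.0, -0.0] [-0.0, -0.0, -0.0] |dp| 0.0 |dr| 0.0
[0.532, -0.05, 0.074] -> [0.0481, 0.0, 0.0831] [-0.0, -0.0, -0.0] |dp| 0.096 |dr| 0.0
side long 1350 [ 0.4896 -0.3203 -0.462 ] deg -26.47 0.76
side long 1350 [ 0.4899 -0.3203 -0.4619  0.0772] deg -26.47 0.76
side short 669 [ 0.5308 -0.0495 -0.1723] deg -9.87 0.95
side short 669 [ 0.5307 -0.0494 -0.1723  0.0744] deg -9.87 0.91
scene long 709 [ 0.4927 -0.3218 -0.4587] deg -26.28 1.09
scene long 709 [ 0.4926 -0.322  -0.4593  0.0778] deg -26.31 1.08
scene short 479 [ 0.5333 -0.051  -0.1759] deg -10.08 1.02
scene short 479 [ 0.5332 -0.051  -0.1762  0.0749] deg -10.09 0.94
```

View pics/side2.png

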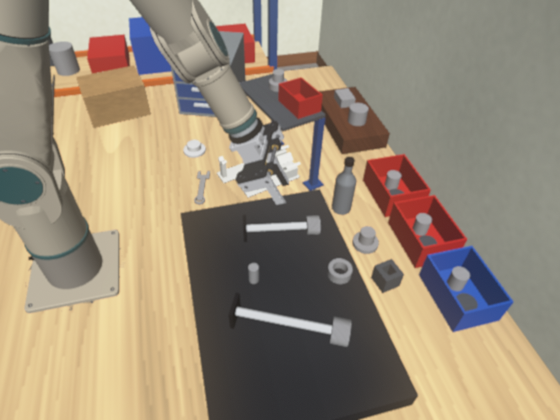

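View pics/wrist2.png

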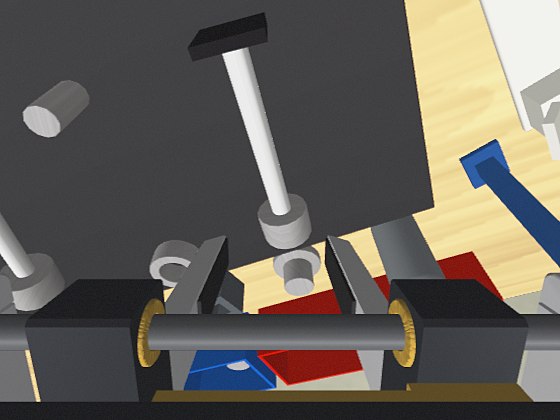

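Emit:
servo_tool(delta_pos=[[0,0,0],[0,0,0],[0,0,0],[0,0,0]], delta_rot=[[0,0,0],[0,0,0],[0,0,0],[0,0,0]], grip=[60,60,60,60])

```text
time_s: 2.48
ee_pos: [0.5223, -0.0391, 0.1724]
tcp_rot: [0.543, 2.637, -0.08]
wrist_force: [-0.2, 0.4, 0.6]
opening: 0.597
```

```bash
python3 - <<'E'
from plan import *
o=check(); print(o['joint_velocities'].round(2))
E
```

```text
t 2.48 meas [ 0.5223 -0.0391  0.1724] cmd [ 0.5375 -0.051   0.1605] err mm [-15.2  11.9  11.9] roterr(deg,world) [  2.91   3.49 -12.96] F [-0.17  0.37  0.61] open 0.597 q [-0.04  0.34 -0.11  2.33  1.32  0.24 -0.23]
grasp pt [ 0.5178 -0.0376  0.1823]
[ 0.   -0.   -0.    0.    0.01 -0.   -0.01]
```

```bash
cat > fk.py <<'E'
import numpy as np
from scipy.spatial.transform import Rotation as R
from scipy.optimize import least_squares
def fk(q,L):
    d1,d3,d5,d7=L[:4]
    r=R.from_euler('z',q[0])*R.from_euler('y',q[1]); p=np.array([0,0,d1])+r.apply([0,0,d3])
    r=r*R.from_euler('z',q[2])*R.from_euler('y',q[3]); p=p+r.apply([0,0,d5])
    r=r*R.from_euler('z',q[4])*R.from_euler('y',q[5])
    p=p+r.apply([L[4] if len(L)>4 else 0,0,0]); r=r*R.from_euler('z',q[6]+np.pi/2); p=p+r.apply([0,0,d7]); return p,r
D=[([-0.06578597,0.62920882,0.03840329,1.51824462,-0.02697983,0.99631392,-0.01999795],[.649387,.00004,.191582],[-2.22057852,-2.22065195,.001848]),
 ([-0.29996511,.20902724,-.01566129,2.01072624,.00247673,.91938045,-.31039511],[.409353,.103457,.263312],[-2.21433065,-2.22851592,-.00439105])]
if __name__=='__main__':
    from plan import *
    o=arm.get_obs(); D.append((o['joints'],o['ee_pos'],o['tcp_rot']))
    f=lambda L: np.concatenate([fk(q,L)[0]-p for q,p,_ in D])*1e3
    for n in (4,5):
        s=least_squares(f,[.36,.42,.40,.3,0][:n]); print(s.x.round(4),s.fun.round(1))
    for q,p,rv in D: print(np.degrees((fk(q,s.x)[1]*R.from_rotvec(rv).inv()).as_rotvec()).round(2))
E
python3 fk.py
```

```text
[0.1315 0.6703 0.3046 0.3363] [  -1.   -31.1  -20.3  -45.3 -221.     3.6  -21.9   49.1   16.7]
[ 0.1895  0.6454  0.2577  0.4048 -0.0466] [  -8.4  -30.3  -25.5  -41.3 -222.5   -2.8  -14.    18.1   28.3]
[ 0.  0. -0.]
[-0.23  0.   -0.73]
[  64.27   -0.   -121.62]
```

```bash
sed -i "s/'z',q\[0\]/'z',-q[0]/; s/'z',q\[2\]/'z',-q[2]/; s/'z',q\[4\]/'z',-q[4]/; s/'z',q\[6\]+np.pi\/2/'z',-q[6]+np.pi\/2/" fk.py; python3 fk.py
```

```text
[0.3791 0.5478 0.3843 0.4211] [-6.2 27.6 -0.1 -9.1 26.6 -1.7  7.4 23.   1.7]
[0.3421 0.5637 0.4142 0.3774 0.0298] [ -1.5  28.1   3.2 -11.6  25.7   2.4   2.4   3.2  -5.6]
[-0.  0.  0.]
[ 0.  0. -0.]
[ 0.  0. -0.]
```

```bash
cat > fk2.py <<'E'
from fk import *
def fk2(q,L):
    d1,d3,d5,d7,y1,y2,y3,x3=L
    r=R.from_euler('z',-q[0])*R.from_euler('y',q[1]); p=np.array([0,0,d1])+r.apply([0,y1,d3])
    r=r*R.from_euler('z',-q[2])*R.from_euler('y',q[3]); p=p+r.apply([0,y2,d5])
    r=r*R.from_euler('z',-q[4])*R.from_euler('y',q[5]); p=p+r.apply([x3,y3,0])
    r=r*R.from_euler('z',-q[6]+np.pi/2); p=p+r.apply([0,0,d7]); return p,r
from plan import *
o=arm.get_obs(); D.append((o['joints'],o['ee_pos'],o['tcp_rot']))
reg=np.array([.36,.5,.4,.4,0,0,0,0])
f=lambda L: np.r_[np.concatenate([fk2(q,L)[0]-p for q,p,_ in D])*1e3,(L-reg)*10]
s=least_squares(f,reg); L=s.x
if __name__=='__main__':print(L.round(4),s.fun.round(2))
lo=np.array([-3.06,-.37,-1.25,.18,-1.1,.23,-2.94]);hi=np.array([3.06,2.12,1.32,2.47,4.24,1.98,2.94])
def ik(p,r,q0,w=.02):
    def res(q):
        pp,rr=fk2(q,L); return np.r_[(pp-p)*10,(rr*r.inv()).as_rotvec()*3,w*(q-q0)]
    s=least_squares(res,np.clip(q0,lo+.01,hi-.01),bounds=(lo,hi)); pp,rr=fk2(s.x,L)
    return s.x,np.linalg.norm(pp-p)*1e3,np.degrees(np.linalg.norm((rr*r.inv()).as_rotvec()))
E
cat > t.py <<'E'
from fk2 import *
print('fit',L.round(3))
for nm,g,yaw in [('short pick',[.532,-.05,.074],np.radians(-9.8)),('short hov',[.532,-.05,.15],np.radians(-9.8)),('long pick',[.491,-.321,.077],np.radians(-26.4)),('long hov',[.491,-.321,.16],np.radians(-26.4)),
  ('short place',[.5446,.1962,.075],.275),('short pre',[.487,.18,.13],.275),('long place',[.5201,.2825,.075],.275),('long pre',[.462,.266,.15],.275)]:
  for lean in (25,30):
    for flip in (0,1):
        p,r=target(g,yaw,lean)
        if flip: r=r*R.from_euler('z',np.pi)
        best=[]
        for q5 in (0,):
            q0=np.array([-np.arctan2(g[1],g[0]),.5,0,1.7,q5,.6,1.57 if flip else -1.57])
            best.append(ik(p,r,q0))
        for b in best: print(nm,lean,flip,b[0].round(2),round(b[1],1),round(b[2],1))
E
python3 t.py
```

```text
fit [ 0.337  0.558  0.384  0.388 -0.016 -0.011 -0.001  0.001]
short pick 25 0 [ 0.41  0.68 -0.61  2.37  2.11  0.52 -0.68] 0.0 0.0
short pick 25 1 [ 0.41  0.68 -0.61  2.37  2.11  0.52  2.46] 0.0 0.0
short pick 30 0 [ 0.44  0.74 -0.69  2.45  2.28  0.71 -0.85] 0.0 0.0
short pick 30 1 [ 0.44  0.74 -0.69  2.45  2.28  0.71  2.29] 0.0 0.0
short hov 25 0 [ 0.23  0.44 -0.33  2.32  1.71  0.23 -0.31] 0.0 0.0
short hov 25 1 [ 0.23  0.44 -0.33  2.32  1.71  0.23  2.84] 0.0 0.0
short hov 30 0 [ 0.41  0.49 -0.6   2.4   2.06  0.44 -0.66] 0.0 0.0
short hov 30 1 [ 0.41  0.49 -0.6   2.4   2.06  0.44  2.48] 0.0 0.0
long pick 25 0 [ 1.11  0.7  -0.33  2.1  -1.1   0.23 -2.94] 49.5 20.5
long pick 25 1 [ 0.39  0.62  0.26  2.11 -1.1   0.23 -0.39] 16.0 6.5
long pick 30 0 [ 1.15  0.7  -0.38  2.09 -1.1   0.23 -2.94] 50.0 20.7
long pick 30 1 [ 0.43  0.6   0.22  2.1  -1.1   0.23 -0.37] 25.7 10.5
long hov 25 0 [ 1.18  0.55 -0.41  2.16 -1.1   0.23 -2.94] 52.3 20.5
long hov 25 1 [ 0.32  0.47  0.33  2.17 -1.1   0.23 -0.39] 3.0 1.2
long hov 30 0 [ 1.24  0.56 -0.46  2.15 -1.1   0.23 -2.94] 50.4 19.9
long hov 30 1 [ 0.36 
[... 425 characters left out ...]
.37  1.92  0.34  2.62] 0.0 0.0
short pre 30 0 [-0.    0.55 -0.67  2.46  2.14  0.54 -0.76] 0.0 0.0
short pre 30 1 [-0.    0.55 -0.67  2.46  2.14  0.54  2.39] 0.0 0.0
long place 25 0 [-0.37  0.67 -0.39  2.22  1.9   0.41 -0.63] 0.0 0.0
long place 25 1 [-0.37  0.67 -0.39  2.22  1.9   0.41  2.51] 0.0 0.0
long place 30 0 [-0.31  0.71 -0.51  2.29  2.11  0.6  -0.85] 0.0 0.0
long place 30 1 [-0.31  0.71 -0.51  2.29  2.11  0.6   2.29] 0.0 0.0
long pre 25 0 [-0.54  0.43 -0.21  2.31  1.57  0.27 -0.39] 0.0 0.0
long pre 25 1 [-0.54  0.43 -0.21  2.31  1.57  0.27  2.75] 0.0 0.0
long pre 30 0 [-0.4   0.47 -0.46  2.39  1.92  0.47 -0.76] 0.0 0.0
long pre 30 1 [-0.4   0.47 -0.46  2.39  1.92  0.47  2.38] 0.0 0.0
```

```bash
cat > t2.py <<'E'
from fk2 import *
rng=np.random.default_rng(0)
mid=(lo+hi)/2; sc=(hi-lo)/2
def best(p,r,n=40,pref=None):
    out=[]
    for i in range(n):
        q0=lo+(hi-lo)*rng.random(7)
        q,e,a=ik(p,r,q0,w=.002)
        if e<1 and a<.5:
            mar=np.min(np.minimum(q-lo,hi-q)/np.array([1,1,1,1,1,1,1]))
            out.append((mar,q))
    out.sort(key=lambda t:-t[0]); return out
for nm,g,yaw in [('short pick',[.532,-.05,.074],np.radians(-9.8)),('short hov',[.532,-.05,.15],np.radians(-9.8)),('long pick',[.491,-.321,.077],np.radians(-26.4)),('long hov',[.491,-.321,.15],np.radians(-26.4)),
  ('short place',[.5446,.1962,.075],.275),('short pre',[.487,.18,.13],.275),('long place',[.5201,.2825,.075],.275),('long pre',[.462,.266,.15],.275)]:
  for flip in (0,1):
    p,r=target(g,yaw,28)
    if flip: r=r*R.from_euler('z',np.pi)
    b=best(p,r)
    print(nm,flip,len(b))
    for m,q in b[:2]+[x for x in b if x[1][4]<1][:1]: print('   ',round(m,2),q.round(2))
E
python3 t2.py
```

```text
short pick 0 21
    0.06 [ 0.71  0.96 -1.19  2.41  1.95  1.03 -0.45]
    0.06 [ 0.69  0.93 -1.14  2.41  1.97  0.98 -0.48]
short pick 1 22
    0.06 [ 0.69  0.94 -1.15  2.41  1.96  0.99  2.67]
    0.05 [ 0.5   0.75 -0.77  2.42  2.15  0.7   2.43]
short hov 0 24
    0.11 [ 0.66  0.6  -0.98  2.36  1.77  0.63 -0.34]
    0.11 [ 0.65  0.59 -0.96  2.36  1.77  0.61 -0.35]
short hov 1 13
    0.11 [ 0.71  0.65 -1.09  2.36  1.74  0.71  2.83]
    0.11 [ 0.51  0.52 -0.73  2.36  1.85  0.47  2.71]
long pick 0 19
    0.19 [ 1.19  0.85 -0.97  2.28  2.    0.67 -0.19]
    0.19 [ 1.17  0.83 -0.93  2.28  2.02  0.63 -0.22]
long pick 1 19
    0.18 [ 1.    0.72 -0.64  2.29  2.23  0.44  2.65]
    0.1 [ 1.11  0.79 -0.83  2.28  2.08  0.56  2.84]
long hov 0 18
    0.2 [ 1.26  0.7  -1.05  2.23  1.68  0.57  0.07]
    0.2 [ 1.26  0.7  -1.05  2.23  1.67  0.58  0.08]
long hov 1 3
    0.0 [ 0.94  0.52 -0.52  2.25  1.9   0.23  2.94]
    0.0 [ 0.94  0.52 -0.52  2.25  1.9   0.23  2.94]
short place 0 25
    0.17 [ 0.23  0.91 -1.07  2.3   1.93  0.88 -0.37]
    0.17 [ 0.22  0.9  -1.05  2.3   1.94  0.87 -0.38]
short place 1 12
    0.16 [ 0.03  0.74 -0.71  2.31  2.08  0.6   2.55]
    0.16 [-0.02  0.72 -0.62  2.31  2.14  0.55  2.48]
short pre 0 29
    0.06 [ 0.27  0.72 -1.13  2.41  1.82  0.81 -0.41]
    0.06 [ 0.21  0.66 -1.01  2.41  1.87  0.71 -0.46]
short pre 1 21
    0.05 [-0.04  0.53 -0.6   2.42  2.08  0.46  2.45]
    0.04 [-0.18  0.49 -0.41  2.43  2.24  0.37  2.29]
long place 0 23
    0.22 [-0.01  0.89 -1.02  2.25  1.86  0.92 -0.5 ]
    0.22 [-0.03  0.87 -0.98  2.25  1.87  0.89 -0.51]
long place 1 18
    0.2 [-0.39  0.68 -0.39  2.27  2.09  0.47  2.31]
    0.2 [-0.39  0.67 -0.38  2.27  2.1   0.47  2.29]
long pre 0 24
    0.12 [-0.08  0.58 -0.9   2.35  1.69  0.69 -0.5 ]
    0.12 [-0.27  0.5  -0.62  2.35  1.75  0.51 -0.57]
long pre 1 20
    0.13 [ 0.03  0.68 -1.12  2.34  1.67  0.85  2.68]
    0.12 [-0.19  0.52 -0.74  2.35  1.72  0.58  2.6 ]
```

```bash
cat > sim.py <<'E'
from fk2 import *
from scipy.optimize import lsq_linear
from scipy.spatial.transform import Slerp
def jac(q):
    p0,r0=fk2(q,L); J=np.zeros((6,7))
    for i in range(7):
        qq=q.copy(); qq[i]+=1e-5; p,r=fk2(qq,L); J[:3,i]=(p-p0)/1e-5; J[3:,i]=(r*r0.inv()).as_rotvec()/1e-5
    return J,p0,r0
vmax=.7*np.array([2.57,2.57,3.14,3.14,3.14,3.14,3.14])
def step(q,p,r,n=4,lam=.01):
    for _ in range(n):
        J,p0,r0=jac(q); e=np.r_[(p-p0)*3,(r*r0.inv()).as_rotvec()]; A=J.copy(); A[:3]*=3
        lb=np.maximum(lo-q,-vmax/12/n)-1e-9; ub=np.minimum(hi-q,vmax/12/n)+1e-9
        s=lsq_linear(np.r_[A,lam*np.eye(7)],np.r_[e,np.zeros(7)],bounds=(lb,ub)); q=q+s.x
    return q
def run(q,p,r,maxn=40,verbose=False):
    """servo toward p,r from current; interpolate limited"""
    for k in range(maxn):
        pc,rc=fk2(q,L) if k==0 else (pt,rt)
        dp=p-pc; dr=(r*rc.inv()).as_rotvec()
        f=min(1,.0417/max(1e-9,np.linalg.norm(dp)),np.radians(7.16)/max(1e-9,np.linalg.norm(dr)))
        pt=pc+f*dp; rt=R.from_rotvec(f*dr)*rc
        q=step(q,pt,rt)
        pe,re=fk2(q,L); e1=np.linalg.norm(pe-p)*1e3; e2=np.degrees(np.linalg.norm((re*r.inv()).as_rotvec()))
        if verbose: print(k,q.round(2),round(e1,1),round(e2,1))
        if f>=1 and e1<1 and e2<.5: break
    return q,k+1,e1,e2
if __name__=='__main__':
    y=np.radians(-9.8)
    q=np.array([-.30,.21,-.01,2.01,0,.92,-.31]); p,r=target([.532,-.05,.17],y)
    print('replica',[ (a.round(2) if hasattr(a,'round') else a) for a in run(q,p,r,17)])
    q=arm.get_obs()['joints']
    for lean in (20,30,35,40,45):
        for zz in (.17,.10):
            p,r=target([.532,-.05,zz],y,lean); print(lean,zz,[ (a.round(2) if hasattr(a,'round') else a) for a in run(q,p,r)])
E
python3 sim.py
```

```text
replica [array([ 0.47,  0.45, -0.67,  2.38,  1.9 ,  0.42, -0.49]), 16, np.float64(0.07), np.float64(0.01)]
20 0.17 [array([ 0.45,  0.45, -0.62,  2.21,  1.03,  0.39,  0.39]), 4, np.float64(0.0), np.float64(0.0)]
20 0.1 [array([ 0.23,  0.55, -0.32,  2.28,  1.64,  0.23, -0.22]), 3, np.float64(0.0), np.float64(0.0)]
30 0.17 [array([ 0.39,  0.43, -0.56,  2.38,  1.95,  0.37, -0.55]), 4, np.float64(0.0), np.float64(0.0)]
30 0.1 [array([ 0.49,  0.68, -0.76,  2.44,  2.16,  0.67, -0.74]), 5, np.float64(0.0), np.float64(0.0)]
35 0.17 [array([ 0.5 ,  0.5 , -0.75,  2.46,  2.16,  0.58, -0.77]), 5, np.float64(0.0), np.float64(0.0)]
35 0.1 [array([ 0.71,  0.96, -1.25,  2.47,  2.02,  1.13, -0.54]), 40, np.float64(7.31), np.float64(1.37)]
40 0.17 [array([ 0.75,  0.73, -1.25,  2.47,  1.97,  0.97, -0.55]), 40, np.float64(11.29), np.float64(2.19)]
40 0.1 [array([ 0.69,  0.98, -1.25,  2.47,  2.06,  1.19, -0.56]), 40, np.float64(21.44), np.float64(3.93)]
45 0.17 [array([ 0.73,  0.75, -1.25,  2.47,  2.01,  1.03, -0.58]), 40, np.float64(25.34), np.float64(4.84)]
45 0.1 [array([ 0.67,  1.01, -1.25,  2.47,  2.1 ,  1.26, -0.59]), 40, np.float64(35.82), np.float64(6.36)]
```

```bash
python3 - <<'E'
from plan import *
o=arm.get_obs(); save(o['ee_pos'],R.from_rotvec(o['tcp_rot']))
ys=np.radians(-9.8)
show(([.532,-.050,.17],ys))
E
```

```text
[0.532, -0.05, 0.17] -> [-0.0115, -0.0054, 0.0186] [-4.51, -3.94, -12.36] |dp| 0.023 |dr| 13.7
```

Emit:
servo_tool(delta_pos=[[-0.0115,-0.0054,0.0186],[-0.0115,-0.0054,0.0186],[-0.0115,-0.0054,0.0186],[-0.0115,-0.0054,0.0186],[-0.0115,-0.0054,0.0186]], delta_rot=[[-4.5,-3.9,-12.4],[-4.5,-3.9,-12.4],[-4.5,-3.9,-12.4],[-4.5,-3.9,-12.4],[-4.5,-3.9,-12.4]], grip=[60,60,60,60,60])

```text
time_s: 2.9
ee_pos: [0.5365, -0.0518, 0.1597]
tcp_rot: [0.219, 2.612, -0.061]
wrist_force: [-0.7, -0.0, -0.5]
opening: 0.6
```

```bash
python3 - <<'E'
from plan import *
upd([-0.0115, -0.0054, 0.0186],[-4.5,-3.9,-12.4]); check()
E
```

```text
t 2.9 meas [ 0.5365 -0.0518  0.1597] cmd [ 0.5374 -0.0509  0.1605] err mm [-0.9 -0.9 -0.8] roterr(deg,world) [-0.05  0.05  0.15] F [-0.72 -0.04 -0.52] open 0.6 q [ 0.25  0.4  -0.36  2.39  2.09  0.29 -0.69]
grasp pt [ 0.5311 -0.0509  0.1692]
```

```bash
sed -i 's/lean=30\./lean=27./' plan.py; cat > seq.py <<'E'
from sim import *
def seq(q,wps,lean=27.):
    for g,yaw in wps:
        p,r=target(g,yaw,lean); q,n,e1,e2=run(q,p,r,30); print(np.round(g,3),round(yaw,3),'rows',n,q.round(2),round(e1,1),round(e2,1))
    return q
if __name__=='__main__':
    y=np.radians(-9.8); q=arm.get_obs()['joints']
    q=seq(q,[([.532,-.05,.13],y),([.532,-.05,.075],y),([.532,-.05,.14],y),([.5,.08,.14],.1),([.487,.18,.14],.275),([.5446,.1962,.125],.275),([.5446,.1962,.075],.275),
     ([.487,.18,.14],.275),([.45,-.1,.2],-.1),([.491,-.321,.16],-.46),([.491,-.321,.078],-.46),([.491,-.321,.16],-.46),([.45,-.1,.16],-.1),([.462,.266,.15],.275),([.5201,.2825,.13],.275),([.5201,.2825,.075],.275)])
E
python3 seq.py
python3 - <<'E'
from plan import *
show(([.532,-.05,.12],np.radians(-9.9)),([.532,-.05,.075],np.radians(-9.9)))
E
```

```text
[ 0.532 -0.05   0.13 ] -0.171 rows 1 [ 0.25  0.49 -0.37  2.38  2.13  0.31 -0.73] 0.0 0.0
[ 0.532 -0.05   0.075] -0.171 rows 2 [ 0.28  0.65 -0.43  2.41  2.36  0.49 -0.95] 0.0 0.0
[ 0.532 -0.05   0.14 ] -0.171 rows 2 [ 0.24  0.47 -0.35  2.37  2.06  0.29 -0.66] 0.0 0.0
[0.5  0.08 0.14] 0.1 rows 4 [ 0.08  0.46 -0.48  2.43  2.1   0.35 -0.69] 0.0 0.0
[0.487 0.18  0.14 ] 0.275 rows 3 [-0.07  0.48 -0.56  2.4   1.97  0.39 -0.58] 0.0 0.0
[0.545 0.196 0.125] 0.275 rows 2 [-0.15  0.55 -0.41  2.27  1.93  0.31 -0.49] 0.0 0.0
[0.545 0.196 0.075] 0.275 rows 2 [-0.09  0.68 -0.52  2.3   2.15  0.47 -0.68] 0.0 0.0
[0.487 0.18  0.14 ] 0.275 rows 3 [-0.01  0.5  -0.64  2.4   1.93  0.43 -0.53] 0.0 0.0
[ 0.45 -0.1   0.2 ] -0.1 rows 8 [ 0.88  0.31 -0.86  2.45  1.57  0.23  0.06] 0.0 0.0
[ 0.491 -0.321  0.16 ] -0.46 rows 6 [ 0.99  0.51 -0.6   2.21  1.54  0.25  0.15] 0.0 0.0
[ 0.491 -0.321  0.078] -0.46 rows 3 [ 1.12  0.78 -0.85  2.27  2.    0.55 -0.23] 0.0 0.0
[ 0.491 -0.321  0.16 ] -0.46 rows 3 [ 1.07  0.54 -0.71  2.21  1.54  0.32  0.16] 0.0 0.0
[ 0.45 -0.1   0.16] -0.1 rows 30 [ 1.05  0.59 -1.25  2.47  1.68  0.6  -0.07] 5.5 1.1
[0.462 0.266 0.15 ] 0.275 rows 9 [ 0.09  0.73 -1.24  2.33  1.61  0.94 -0.41] 0.0 0.0
[0.52  0.282 0.13 ] 0.275 rows 2 [ 0.08  0.81 -1.16  2.21  1.65  0.93 -0.3 ] 0.0 0.0
[0.52  0.282 0.075] 0.275 rows 2 [ 0.03  0.92 -1.1   2.24  1.81  0.97 -0.43] 0.0 0.0
[0.532, -0.05, 0.12] -> [0.0255, 0.0, 0.0434] [0.04, 2.96, 0.12] |dp| 0.05 |dr| 3.0
[0.532, -0.05, 0.075] -> [0.048, 0.0, 0.0823] [0.04, 2.96, 0.12] |dp| 0.095 |dr| 3.0
```

Emit:
servo_tool(delta_pos=[[0.013,0,0.022],[0.0255,0,0.0434],[0.036,0,0.062],[0.043,0,0.074],[0.048,0,0.0823],[0.048,0,0.0823],[0.048,0,0.0823]], delta_rot=[[0,1.5,0],[0,3,0.1],[0,3,0.1],[0,3,0.1],[0,3,0.1],[0,3,0.1],[0,3,0.1]], grip=[60,60,60,60,60,50,40])

```text
time_s: 3.48
ee_pos: [0.5364, -0.0512, 0.0644]
tcp_rot: [0.23, 2.664, -0.055]
wrist_force: [0.3, -0.1, -0.6]
opening: 0.493
```

```bash
python3 - <<'E'
from plan import *
upd([0.048,0,.0823],[0,3,.1]); check()
snap('wrist','w3'); snap('scene','s3');snap('side','d3')
E
```

```text
t 3.48 meas [ 0.5364 -0.0512  0.0644] cmd [ 0.5369 -0.0509  0.0652] err mm [-0.5 -0.3 -0.8] roterr(deg,world) [-0.01  0.11 -0.  ] F [ 0.27 -0.08 -0.55] open 0.493 q [ 0.33  0.66 -0.51  2.41  2.28  0.52 -0.87]
grasp pt [ 0.5315 -0.0504  0.0743]
```

View pics/w3.png

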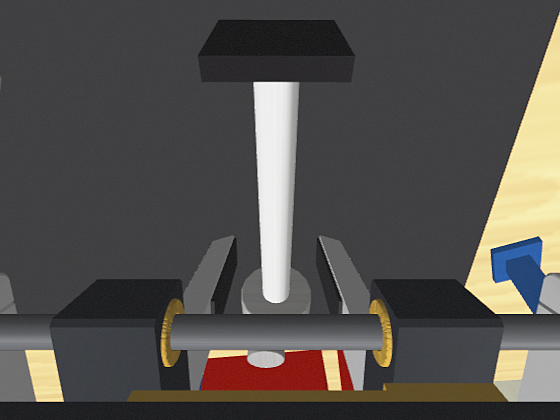

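View pics/d3.png

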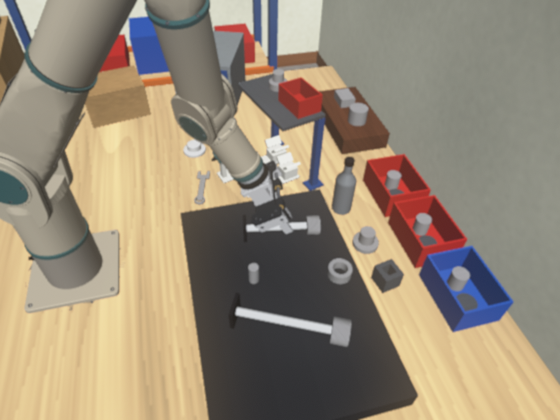

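```bash
python3 - <<'E'
from plan import *
from gfit import *
P,im=world('w3','wrist'); v,u=np.mgrid[0:420,0:560]
m=(im.min(-1)>110)&(u>240)&(u<312)&(v>75)&(v<300)&(P[...,2]>.06)&(P[...,2]<.1)
for fz in (False,True): print(fit('short',P[m],(.532,-.05,-.17),.074,fz))
# foot: dark points above plate
f=(v>20)&(v<82)&(u>195)&(u<358)&(P[...,2]>.06)&(P[...,2]<.11)
Q=P[f]; c,s=np.cos(-.172),np.sin(-.172); a=(Q[:,0]-.532)*c+(Q[:,1]+.05)*s; l=-(Q[:,0]-.532)*s+(Q[:,1]+.05)*c
print('foot a (should be -116..-108)',np.percentile(a,[2,50,98]).round(4),'l',np.percentile(l,[2,98]).round(4))
E
```

```text
(array([ 0.53067675, -0.05046313, -0.17401665]), np.float64(0.2984812337510885))
(array([ 0.53067644, -0.0504646 , -0.17401331,  0.07372412]), np.float64(0.25020390111220525))
foot a (should be -116..-108) [-0.1178 -0.1172 -0.1099] l [-0.0236  0.0225]
```

Emit:
servo_tool(delta_pos=[[0,0,0],[0,0,0],[0,0,0],[0,0,0],[0,0,0],[0,0,0]], delta_rot=[[0,0,0],[0,0,0],[0,0,0],[0,0,0],[0,0,0],[0,0,0]], grip=[32,25,22,10,0,0], squeeze=30)

```text
time_s: 4.13
ee_pos: [0.5369, -0.0516, 0.0654]
tcp_rot: [0.23, 2.662, -0.055]
wrist_force: [-1.9, -0.2, 5.5]
opening: 0.167
```

```bash
python3 - <<'E'
from plan import *
check(); y=-.174
show(([.532,-.05,.145],-.172),([.515,.08,.145],.1),([.487,.18,.14],.275))
E
```

```text
t 4.13 meas [ 0.5369 -0.0516  0.0654] cmd [ 0.5369 -0.0509  0.0652] err mm [ 0.  -0.7  0.1] roterr(deg,world) [-0.04 -0.02 -0.01] F [-1.88 -0.17  5.47] open 0.167 q [ 0.33  0.66 -0.51  2.41  2.29  0.52 -0.87]
grasp pt [ 0.532  -0.0507  0.0752]
[0.532, -0.05, 0.145] -> [-0.0317, 0.0001, -0.0624] [0.02, -0.04, -0.02] |dp| 0.07 |dr| 0.0
[0.515, 0.08, 0.145] -> [0.0032, 0.1266, -0.0801] [-7.05, -0.04, -13.9] |dp| 0.15 |dr| 15.6
[0.487, 0.18, 0.14] -> [0.0456, 0.2211, -0.096] [-11.6, -0.04, -22.84] |dp| 0.245 |dr| 25.6
```

Emit:
servo_tool(delta_pos=[[-0.001,0,-0.002],[-0.003,0,-0.006],[-0.0065,0,-0.013],[-0.011,0,-0.0215],[-0.0158,0,-0.031],[-0.0205,0,-0.0405],[-0.025,0,-0.049],[-0.0285,0,-0.056],[-0.031,0,-0.0605],[-0.032,0,-0.0625]], delta_rot=[[0,0,0],[0,0,0],[0,0,0],[0,0,0],[0,0,0],[0,0,0],[0,0,0],[0,0,0],[0,0,0],[0,0,0]], grip=[0,0,0,0,0,0,0,0,0,0])

```text
time_s: 4.97
ee_pos: [0.5368, -0.0514, 0.1359]
tcp_rot: [0.23, 2.662, -0.055]
wrist_force: [0.4, -0.7, -3.1]
opening: 0.17
```

```bash
python3 - <<'E'
from plan import *
upd([-.032,0,-.0625],[0,0,0]); check()
show(([.515,.08,.145],.1),([.487,.18,.145],.275))
snap('wrist','w4')
from sim import *
q=arm.get_obs()['joints']
from seq import seq
seq(q,[([.515,.08,.145],.1),([.487,.18,.145],.275)])
E
```

```text
t 4.97 meas [ 0.5368 -0.0514  0.1359] cmd [ 0.5371 -0.051   0.1355] err mm [-0.3 -0.5  0.4] roterr(deg,world) [-0.01  0.   -0.01] F [ 0.37 -0.67 -3.06] open 0.17 q [ 0.23  0.45 -0.34  2.36  2.02  0.27 -0.62]
grasp pt [ 0.5318 -0.0506  0.1457]
[0.515, 0.08, 0.145] -> [0.0352, 0.1266, -0.0176] [-7.05, -0.04, -13.9] |dp| 0.133 |dr| 15.6
[0.487, 0.18, 0.145] -> [0.0754, 0.2211, -0.0379] [-11.6, -0.04, -22.84] |dp| 0.237 |dr| 25.6
[0.515 0.08  0.145] 0.1 rows 4 [ 0.08  0.45 -0.46  2.39  2.02  0.32 -0.6 ] 0.0 0.0
[0.487 0.18  0.145] 0.275 rows 3 [-0.07  0.47 -0.55  2.4   1.94  0.37 -0.55] 0.0 0.0
```

View pics/w4.png

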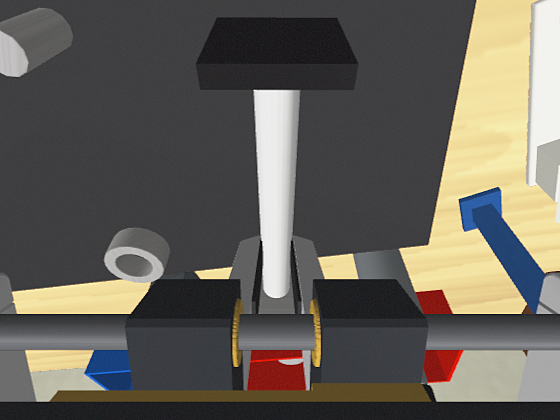

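Emit:
servo_tool(delta_pos=[[0.002,0.0055,-0.001],[0.006,0.018,-0.003],[0.0125,0.037,-0.0063],[0.0195,0.0575,-0.0098],[0.0277,0.0815,-0.0139],[0.036,0.106,-0.0181],[0.0445,0.1305,-0.0223],[0.0525,0.154,-0.0263],[0.06,0.1765,-0.0302],[0.067,0.1965,-0.0336],[0.0722,0.212,-0.0362],[0.0754,0.2211,-0.0379]], delta_rot=[[-0.29,0,-0.57],[-0.95,0,-1.87],[-1.94,0,-3.82],[-3.02,0,-5.95],[-4.28,0,-8.43],[-5.56,0,-10.95],[-6.85,0,-13.48],[-8.08,0,-15.9],[-9.26,0,-18.23],[-10.31,0,-20.3],[-11.12,0,-21.9],[-11.6,0,-22.84]], grip=[0,0,0,0,0,0,0,0,0,0,0,0])

```text
time_s: 6.02
ee_pos: [0.4897, 0.1846, 0.1343]
tcp_rot: [-0.376, 2.65, 0.093]
wrist_force: [-0.3, 0.6, -2.8]
opening: 0.167
```

```bash
python3 - <<'E'
from plan import *
upd([0.0754, 0.2211, -0.0379],[-11.6, 0, -22.84]); check()
snap('wrist','w5'); snap('scene','s5'); snap('side','d5')
E
```

```text
t 6.02 meas [0.4897 0.1846 0.1343] cmd [0.4918 0.1813 0.1352] err mm [-2.1  3.2 -0.9] roterr(deg,world) [0.07 0.14 0.42] F [-0.3   0.62 -2.77] open 0.167 q [-0.11  0.46 -0.5   2.4   1.97  0.35 -0.58]
grasp pt [0.4849 0.1832 0.1441]
```

View pics/d5.png

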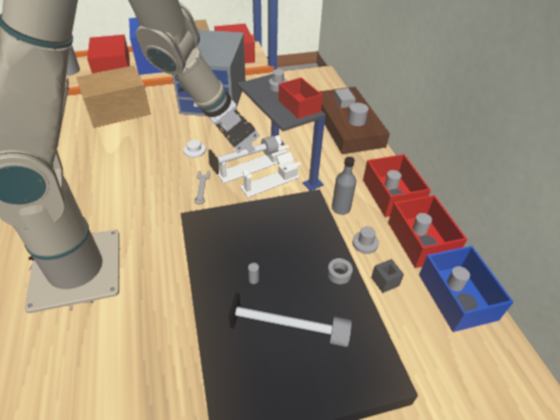

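View pics/w5.png

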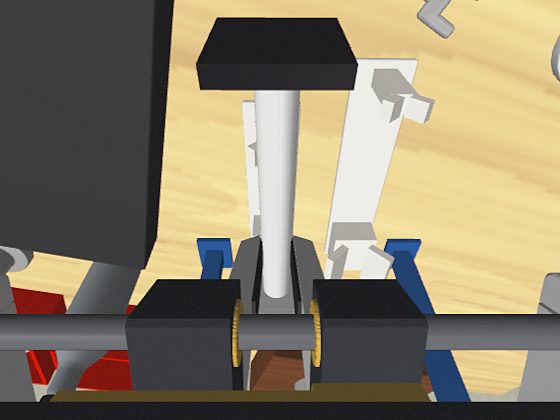

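```bash
python3 - <<'E'
from plan import *
check(); show(([.516,.188,.135],.275),([.5455,.1965,.125],.275),([.5455,.1965,.082],.275))
E
```

```text
t 6.17 meas [0.4909 0.1816 0.1344] cmd [0.4918 0.1813 0.1352] err mm [-0.9  0.2 -0.7] roterr(deg,world) [-0.02  0.08  0.09] F [ 0.33 -0.79 -3.26] open 0.169 q [-0.11  0.46 -0.5   2.4   1.97  0.35 -0.58]
grasp pt [0.4861 0.1802 0.1442]
[0.516, 0.188, 0.135] -> [-0.0223, -0.0002, 0.0225] [0.01, -0.03, -0.0] |dp| 0.032 |dr| 0.0
[0.5455, 0.1965, 0.125] -> [-0.0451, 0.0, 0.0454] [0.01, -0.03, -0.0] |dp| 0.064 |dr| 0.0
[0.5455, 0.1965, 0.082] -> [-0.0256, 0.0, 0.0837] [0.01, -0.03, -0.0] |dp| 0.088 |dr| 0.0
```

Emit:
servo_tool(delta_pos=[[-0.004,0,0.004],[-0.011,0,0.011],[-0.02,0,0.02],[-0.029,0,0.029],[-0.037,0,0.037],[-0.043,0,0.043],[-0.045,0,0.0455],[-0.043,0,0.0495],[-0.038,0,0.059],[-0.033,0,0.069],[-0.0285,0,0.078],[-0.0256,0,0.0837]], delta_rot=[[0,0,0],[0,0,0],[0,0,0],[0,0,0],[0,0,0],[0,0,0],[0,0,0],[0,0,0],[0,0,0],[0,0,0],[0,0,0],[0,0,0]], grip=[0,0,0,0,0,0,0,0,0,0,0,0])

```text
time_s: 7.17
ee_pos: [0.5492, 0.1968, 0.0705]
tcp_rot: [-0.366, 2.651, 0.088]
wrist_force: [-1.1, -1.3, -1.4]
opening: 0.165
```

```bash
python3 - <<'E'
from plan import *
upd([-0.0256, 0, 0.0837],[0,0,0]); check()
snap('wrist','w6'); snap('side','d6');snap('scene','s6'); check()
show(([.5455,.1965,.079],.275),([.5455,.1965,.076],.275))
for n in ['w6','d6','s6']:
    im=cv2.imread(f'pics/{n}.png')
    if n=='d6': im=cv2.resize(im[110:220,180:330],None,fx=5,fy=5,interpolation=cv2.INTER_CUBIC)
    if n=='s6': im=cv2.resize(im[130:260,270:420],None,fx=4.5,fy=4.5,interpolation=cv2.INTER_CUBIC)
    cv2.imwrite(f'pics/{n}c.png',im)
E
```

```text
t 7.17 meas [0.5492 0.1968 0.0705] cmd [0.5503 0.1978 0.0722] err mm [-1.1 -1.  -1.7] roterr(deg,world) [-0.01  0.14 -0.03] F [-1.07 -1.33 -1.37] open 0.165 q [-0.07  0.67 -0.54  2.29  2.1   0.46 -0.64]
grasp pt [0.5444 0.1954 0.0803]
t 7.32 meas [0.5495 0.1969 0.0711] cmd [0.5503 0.1978 0.0722] err mm [-0.8 -0.9 -1.1] roterr(deg,world) [-0.02  0.13 -0.03] F [ 0.32 -0.08 -2.14] open 0.165 q [-0.07  0.67 -0.54  2.29  2.1   0.46 -0.64]
grasp pt [0.5447 0.1955 0.0809]
[0.5455, 0.1965, 0.079] -> [0.0013, 0.0, 0.0027] [0.01, -0.03, -0.0] |dp| 0.003 |dr| 0.0
[0.5455, 0.1965, 0.076] -> [0.0027, 0.0, 0.0053] [0.01, -0.03, -0.0] |dp| 0.006 |dr| 0.0
```

View pics/d6c.png

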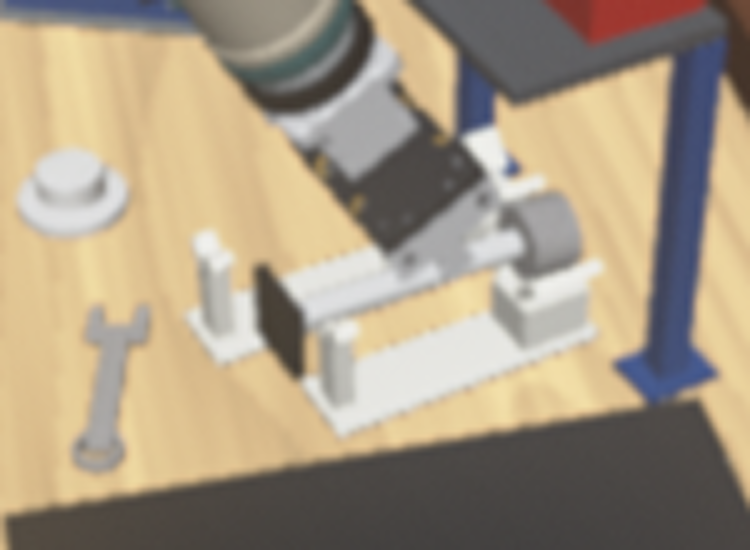

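View pics/w6c.png

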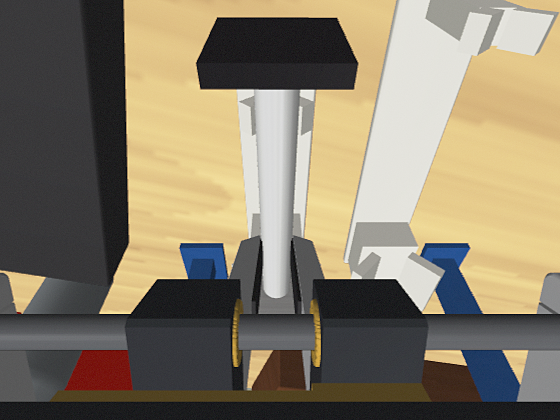

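```bash
cat > seated.py <<'E'
from plan import *
from gfit import *
import sys
name=sys.argv[1]; O={'short':(.5446,.1962),'long':(.5201,.2825)}[name]; yaw=.275
cs,sn=np.cos(yaw),np.sin(yaw); c,L,r,T,_,_=G[name]
for a in sys.argv[2:]:
    tag,cam=a.split(':'); P,im=world(tag,cam); hsv=cv2.cvtColor(im,cv2.COLOR_RGB2HSV)
    dx,dy=P[...,0]-O[0],P[...,1]-O[1]; A=(dx*cs+dy*sn)*1e3; B=(-dx*sn+dy*cs)*1e3; Z=P[...,2]*1e3
    zc=float(75)
    tube=(A>c-T+3)&(A<-30)&(abs(B)<14)&(Z>75)&(Z<100)&(hsv[...,2]>120)
    plug=(A>c-8)&(A<c+L+8)&(abs(B)<r+4)&(Z>69)&(Z<112)&(hsv[...,1]<60)
    Q=P[tube|plug]; print(tag,'tube',tube.sum(),'plug',plug.sum())
    p,e=fit(name,Q,(O[0],O[1],yaw),.076,True); d=p[:2]-O
    print('  along',((d[0]*cs+d[1]*sn)*1e3).round(1),'side',((-d[0]*sn+d[1]*cs)*1e3).round(1),'z',(p[3]*1e3).round(1),'yaw err',(p[2]-yaw).round(3),'res',e.round(2))
    dark=(hsv[...,2]<70)&(abs(B)<r+3)&(Z>60)&(Z<106)&(A<c-T+15)&(A>c-T-30)
    if dark.sum()>20: print('  foot: inner should be',c-T,'outer',c-T-8,'seen',np.percentile(A[dark],[3,50,97]).round(1),'side mid',np.percentile(B[dark],[2,98]).round(1))
E
python3 seated.py short d6:side w6:wrist s6:scene
```

```text
d6 tube 134 plug 203
  along -1.7 side 1.3 z 78.8 yaw err 0.012 res 1.49
w6 tube 5124 plug 847
  along -1.5 side 0.5 z 82.3 yaw err 0.003 res 0.66
  foot: inner should be -108 outer -116 seen [-119.  -117.7 -116.6] side mid [-22.7  23. ]
s6 tube 34 plug 115
  along 0.9 side -3.6 z 77.2 yaw err 0.024 res 0.92
```

Emit:
servo_tool(delta_pos=[[-0.0004,0,0.0013],[0,0,0.0022],[0.0005,0,0.0031],[0.0005,0,0.0031],[0.0005,0,0.0031]], delta_rot=[[0,0,0],[0,0,0],[0,0,0],[0,0,0],[0,0,0]], grip=[0,0,0,0,0])

```text
time_s: 7.73
ee_pos: [0.5513, 0.1975, 0.0691]
tcp_rot: [-0.366, 2.649, 0.088]
wrist_force: [-0.4, -0.4, -3.4]
opening: 0.166
```

```bash
python3 - <<'E'
from plan import *
upd([.0005,0,.0031],[0,0,0]); check()
E
```

```text
t 7.73 meas [0.5513 0.1975 0.0691] cmd [0.5512 0.1981 0.0692] err mm [ 0.1 -0.7 -0.1] roterr(deg,world) [-0.02 -0.01 -0.03] F [-0.38 -0.4  -3.4 ] open 0.166 q [-0.07  0.68 -0.54  2.29  2.11  0.47 -0.64]
grasp pt [0.5465 0.1961 0.0789]
```

Emit:
servo_tool(delta_pos=[[0.0002,0,0.0004],[0.0005,0,0.0009],[0.0005,0,0.0009],[0.0005,0,0.0009]], delta_rot=[[0,0,0],[0,0,0],[0,0,0],[0,0,0]], grip=[0,0,0,0])

```text
time_s: 8.07
ee_pos: [0.5511, 0.1974, 0.0677]
tcp_rot: [-0.366, 2.649, 0.088]
wrist_force: [-0.2, -0.2, -3.9]
opening: 0.165
```

```bash
python3 - <<'E'
from plan import *
upd([.0005,0,.0009],[0,0,0]); check()
E
```

```text
t 8.07 meas [0.5511 0.1974 0.0677] cmd [0.5512 0.1981 0.0682] err mm [-0.1 -0.7 -0.5] roterr(deg,world) [-0.02  0.03 -0.03] F [-0.19 -0.23 -3.88] open 0.165 q [-0.07  0.68 -0.54  2.29  2.11  0.47 -0.64]
grasp pt [0.5463 0.196  0.0775]
```

Emit:
servo_tool(delta_pos=[[0.0002,0,0.0004],[0.0005,0,0.0009],[0.0005,0,0.0009],[0.0005,0,0.0009]], delta_rot=[[0,0,0],[0,0,0],[0,0,0],[0,0,0]], grip=[0,0,0,0])

```text
time_s: 8.4
ee_pos: [0.551, 0.1973, 0.0666]
tcp_rot: [-0.366, 2.65, 0.088]
wrist_force: [0.4, -1.4, -1.9]
opening: 0.166
```

```bash
python3 - <<'E'
from plan import *
upd([.0005,0,.0009],[0,0,0]); check()
E
```

```text
t 8.4 meas [0.551  0.1973 0.0666] cmd [0.5511 0.1981 0.0671] err mm [-0.1 -0.8 -0.5] roterr(deg,world) [-0.02  0.04 -0.03] F [ 0.39 -1.4  -1.93] open 0.166 q [-0.07  0.68 -0.54  2.29  2.12  0.47 -0.65]
grasp pt [0.5462 0.1959 0.0764]
```

Emit:
servo_tool(delta_pos=[[0.0002,0,0.0005],[0.0002,0,0.0005],[0.0002,0,0.0005]], delta_rot=[[0,0,0],[0,0,0],[0,0,0]], grip=[0,0,0])

```text
time_s: 8.65
ee_pos: [0.5511, 0.1972, 0.0664]
tcp_rot: [-0.366, 2.649, 0.087]
wrist_force: [-2.3, -2.1, 4.4]
opening: 0.166
```

```bash
python3 - <<'E'
from plan import *
upd([.0002,0,.0005],[0,0,0]); check()
snap('wrist','w7'); snap('side','d7')
E
python3 seated.py short d7:side w7:wrist
```

```text
t 8.65 meas [0.5511 0.1972 0.0664] cmd [0.5512 0.1981 0.0666] err mm [-0.1 -0.8 -0.2] roterr(deg,world) [-0.03  0.01 -0.03] F [-2.3  -2.09  4.41] open 0.166 q [-0.07  0.69 -0.55  2.29  2.12  0.48 -0.65]
grasp pt [0.5463 0.1959 0.0762]
d7 tube 118 plug 200
  along 1.4 side 0.7 z 75.0 yaw err -0.003 res 1.07
w7 tube 5247 plug 787
  along 0.1 side 0.0 z 74.7 yaw err -0.002 res 0.29
  foot: inner should be -108 outer -116 seen [-116.2 -115.7 -108.7] side mid [-22.8  22.9]
```

Emit:
servo_tool(delta_pos=[[0,0,0],[0,0,0],[0,0,0],[0,0,0],[0,0,-0.006],[0,0,-0.018],[0,0,-0.035],[0,0,-0.055],[0,0,-0.075],[0,0,-0.09]], delta_rot=[[0,0,0],[0,0,0],[0,0,0],[0,0,0],[0,0,0],[0,0,0],[0,0,0],[0,0,0],[0,0,0],[0,0,0]], grip=[20,24,30,40,45,45,45,45,45,45])

```text
time_s: 9.58
ee_pos: [0.5112, 0.1867, 0.148]
tcp_rot: [-0.367, 2.648, 0.089]
wrist_force: [-0.4, -0.5, 0.1]
opening: 0.446
```

```bash
python3 - <<'E'
from plan import *
upd([0,0,-.09],[0,0,0]); check()
snap('wrist','w8'); snap('side','d8')
yl=np.radians(-26.4)
show(([.49,.0,.21],-.1),([.491,-.321,.16],yl))
from seq import seq
q=arm.get_obs()['joints']
seq(q,[([.50,-.02,.2],-.1),([.491,-.321,.16],yl),([.491,-.321,.078],yl),([.491,-.321,.15],yl),([.51,-.1,.15],-.1),([.462,.266,.15],.275),([.5201,.2825,.13],.275),([.5201,.2825,.075],.275)])
E
python3 seated.py short d8:side w8:wrist
```

```text
t 9.58 meas [0.5112 0.1867 0.148 ] cmd [0.5119 0.187  0.1468] err mm [-0.7 -0.3  1.2] roterr(deg,world) [ 0.04 -0.02  0.02] F [-0.41 -0.5   0.08] open 0.446 q [-0.15  0.44 -0.42  2.34  1.82  0.28 -0.41]
grasp pt [0.5064 0.1854 0.1578]
[0.49, 0.0, 0.21] -> [0.0357, -0.1758, -0.0781] [9.76, -0.04, 19.14] |dp| 0.196 |dr| 21.5
[0.491, -0.321, 0.16] -> [0.136, -0.4866, -0.0731] [19.14, -0.04, 37.56] |dp| 0.511 |dr| 42.2
[ 0.5  -0.02  0.2 ] -0.1 rows 6 [ 0.29  0.29 -0.46  2.38  1.44  0.23 -0.03] 0.0 0.0
[ 0.491 -0.321  0.16 ] -0.461 rows 8 [ 0.96  0.5  -0.56  2.21  1.54  0.23  0.15] 0.0 0.0
[ 0.491 -0.321  0.078] -0.461 rows 3 [ 1.11  0.77 -0.83  2.27  2.01  0.53 -0.25] 0.0 0.0
[ 0.491 -0.321  0.15 ] -0.461 rows 2 [ 1.06  0.56 -0.7   2.22  1.64  0.32  0.06] 0.7 0.2
[ 0.51 -0.1   0.15] -0.1 rows 6 [ 0.83  0.56 -0.95  2.38  1.8   0.47 -0.17] 0.0 0.0
[0.462 0.266 0.15 ] 0.275 rows 9 [ 0.09  0.74 -1.25  2.33  1.61  0.95 -0.41] 0.0 0.0
[0.52  0.282 0.13 ] 0.275 rows 2 [ 0.09  0.82 -1.17  2.21  1.65  0.94 -0.3 ] 0.0 0.0
[0.52  0.282 0.075] 0.275 rows 2 [ 0.04  0.93 -1.11  2.24  1.81  0.98 -0.43] 0.0 0.0
d8 tube 129 plug 201
  along 0.7 side 1.0 z 75.2 yaw err -0.002 res 1.06
w8 tube 2092 plug 1849
  along 0.1 side 0.1 z 74.7 yaw err -0.001 res 0.3
  foot: inner should be -108 outer -116 seen [-116.3 -115.8 -108.9] side mid [-22.8  22.6]
```

View pics/w8.png

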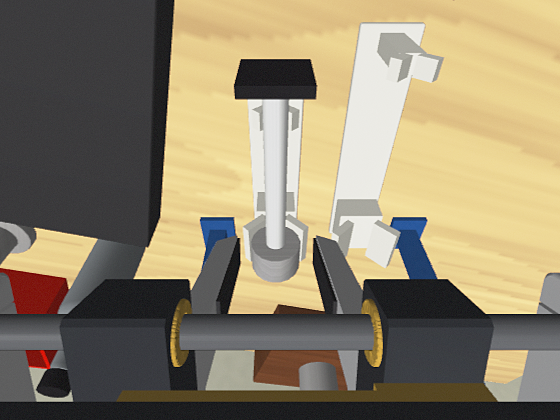

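Emit:
servo_tool(delta_pos=[[0.005,-0.018,-0.0027],[0.015,-0.0535,-0.008],[0.026,-0.093,-0.014],[0.037,-0.1325,-0.02],[0.048,-0.172,-0.026],[0.059,-0.2115,-0.0317],[0.07,-0.251,-0.0377],[0.081,-0.29,-0.0435],[0.092,-0.3295,-0.0495],[0.103,-0.369,-0.0555],[0.114,-0.408,-0.0613],[0.123,-0.44,-0.066]], delta_rot=[[0.7,0,1.4],[2.1,0,4.13],[3.66,0,7.18],[5.21,0,10.23],[6.77,0,13.28],[8.32,0,16.32],[9.87,0,19.37],[11.4,0,22.38],[12.96,0,25.43],[14.51,0,28.48],[16.05,0,31.5],[17.31,0,33.96]], grip=[50,60,60,60,60,60,60,60,60,60,60,60])

```text
time_s: 10.68
ee_pos: [0.496, -0.2785, 0.1488]
tcp_rot: [0.527, 2.626, -0.127]
wrist_force: [0.9, -0.7, -0.1]
opening: 0.6
```

```bash
python3 - <<'E'
from plan import *
upd([0.123, -0.44, -0.066],[17.31,0,33.96]); check()
show(([.491,-.321,.15],np.radians(-26.4)))
E
```

```text
t 10.68 meas [ 0.496  -0.2785  0.1488] cmd [ 0.4971 -0.2744  0.1498] err mm [-1.1 -4.2 -1. ] roterr(deg,world) [-0.    0.07 -0.35] F [ 0.91 -0.7  -0.13] open 0.6 q [ 0.92  0.49 -0.58  2.27  1.68  0.24 -0.  ]
grasp pt [ 0.4914 -0.2766  0.1586]
[0.491, -0.321, 0.15] -> [-0.0109, -0.0458, 0.0163] [1.82, -0.03, 3.61] |dp| 0.05 |dr| 4.0
```

Emit:
servo_tool(delta_pos=[[-0.004,-0.016,0.0057],[-0.0085,-0.036,0.0128],[-0.0109,-0.0458,0.0163],[-0.0109,-0.0458,0.0163],[-0.0109,-0.0458,0.0163]], delta_rot=[[0.64,0,1.26],[1.43,0,2.83],[1.82,0,3.61],[1.82,0,3.61],[1.82,0,3.61]], grip=[60,60,60,60,60])

```text
time_s: 11.1
ee_pos: [0.4955, -0.3222, 0.1393]
tcp_rot: [0.61, 2.611, -0.145]
wrist_force: [0.8, 0.8, 0.3]
opening: 0.599
```

```bash
python3 - <<'E'
from plan import *
upd([-0.0109, -0.0458, 0.0163],[1.82,0,3.61]); check()
from gfit import *
snap('wrist','w9')
P,im=world('w9','wrist'); v,u=np.mgrid[0:420,0:560]
x,y,w=.491,-.321,-.461; c,s=np.cos(w),np.sin(w); A=(P[...,0]-x)*c+(P[...,1]-y)*s; B=-(P[...,0]-x)*s+(P[...,1]-y)*c
m=(im.min(-1)>95)&(P[...,2]>.06)&(P[...,2]<.115)&(abs(B)<.04)&(A>-.146)&(A<.09)&((A<-.02)|(A>.045))
print(m.sum())
for fz in (False,True): print(fit('long',P[m],(x,y,w),.077,fz))
f=(im.max(-1)<90)&(P[...,2]>.065)&(P[...,2]<.11)&(A<-.13)&(A>-.18)&(abs(B)<.04)
print('foot (−156..−148)',f.sum(),np.percentile(A[f],[3,50,97]).round(4),np.percentile(B[f],[2,98]).round(4))
E
```

```text
t 11.1 meas [ 0.4955 -0.3222  0.1393] cmd [ 0.4955 -0.3232  0.1402] err mm [-0.   1.  -0.9] roterr(deg,world) [0.07 0.06 0.11] F [0.82 0.82 0.27] open 0.599 q [ 0.96  0.52 -0.56  2.22  1.66  0.24  0.03]
grasp pt [ 0.491  -0.32    0.1491]
7596
(array([ 0.48950973, -0.3212008 , -0.46148905]), np.float64(0.38978034404201356))
(array([ 0.48950123, -0.32119651, -0.46151777,  0.07660612]), np.float64(0.32129191603566376))Traceback (most recent call last):
  File "<stdin>", line 11, in <module>
    return _quantile_unchecked(
        a, q, axis, out, overwrite_input, method, keepdims, weights)
    return _ureduce(a,
                    func=_quantile_ureduce_func,
    ...<5 lines>...
                    overwrite_input=overwrite_input,
                    method=method)
    r = func(a, **kwargs)
    result = _quantile(arr,
                       quantiles=q,
    ...<2 lines>...
                       out=out,
                       weights=wgt)
    slices_having_nans = np.isnan(arr[-1, ...])
                                  ~~~^^^^^^^^^
IndexError: index -1 is out of bounds for axis 0 with size 0
```

View pics/w9.png

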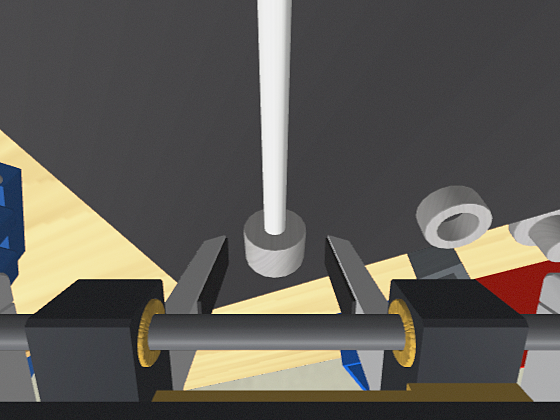

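```bash
python3 - <<'E'
from plan import *
check(); show(([.490,-.321,.1],-.461),([.490,-.321,.0785],-.461))
E
```

```text
t 11.15 meas [ 0.4957 -0.3217  0.1396] cmd [ 0.4955 -0.3232  0.1402] err mm [ 0.2  1.6 -0.6] roterr(deg,world) [0.06 0.05 0.17] F [ 0.22 -0.61  0.8 ] open 0.598 q [ 0.96  0.52 -0.56  2.22  1.66  0.24  0.03]
grasp pt [ 0.4912 -0.3195  0.1494]
[0.49, -0.321, 0.1] -> [0.0235, -0.0004, 0.0441] [0.0, -0.03, 0.01] |dp| 0.05 |dr| 0.0
[0.49, -0.321, 0.0785] -> [0.0332, -0.0004, 0.0633] [0.0, -0.03, 0.01] |dp| 0.071 |dr| 0.0
```

Emit:
servo_tool(delta_pos=[[0.008,0,0.015],[0.0165,0,0.031],[0.0235,-0.0004,0.0441],[0.029,-0.0004,0.055],[0.0332,-0.0004,0.0633],[0.0332,-0.0004,0.0633],[0.0332,-0.0004,0.0633]], delta_rot=[[0,0,0],[0,0,0],[0,0,0],[0,0,0],[0,0,0],[0,0,0],[0,0,0]], grip=[60,60,60,60,60,50,40])

```text
time_s: 11.73
ee_pos: [0.4945, -0.322, 0.0683]
tcp_rot: [0.609, 2.611, -0.145]
wrist_force: [-0.7, -0.3, 0.3]
opening: 0.496
```

```bash
python3 - <<'E'
from plan import *
upd([.0332,-.0004,.0633],[0,0,0]); check()
snap('wrist','w10'); snap('side','d10')
from gfit import *
P,im=world('w10','wrist')
x,y,w=.490,-.321,-.461; c,s=np.cos(w),np.sin(w); A=(P[...,0]-x)*c+(P[...,1]-y)*s; B=-(P[...,0]-x)*s+(P[...,1]-y)*c
m=(im.min(-1)>95)&(P[...,2]>.06)&(P[...,2]<.115)&(abs(B)<.012)&(A>-.146)&(A<-.02)
print(m.sum(),fit('long',P[m],(x,y,w),.077,True))
f=(im.max(-1)<110)&(P[...,2]>.065)&(P[...,2]<.11)&(A<-.13)&(A>-.18)&(abs(B)<.04)
print(f.sum(),np.percentile(A[f],[3,50,97]).round(4) if f.sum() else '')
E
```

```text
t 11.73 meas [ 0.4945 -0.322   0.0683] cmd [ 0.4945 -0.3232  0.0687] err mm [ 0.   1.2 -0.4] roterr(deg,world) [0.07 0.05 0.14] F [-0.68 -0.32  0.25] open 0.496 q [ 1.05  0.73 -0.72  2.27  2.08  0.46 -0.33]
grasp pt [ 0.4901 -0.3198  0.0781]
9907 (array([ 0.5049778 , -0.32896942, -0.46130462,  0.0767481 ]), np.float64(0.28943088720894394))
0
```

View pics/w10.png

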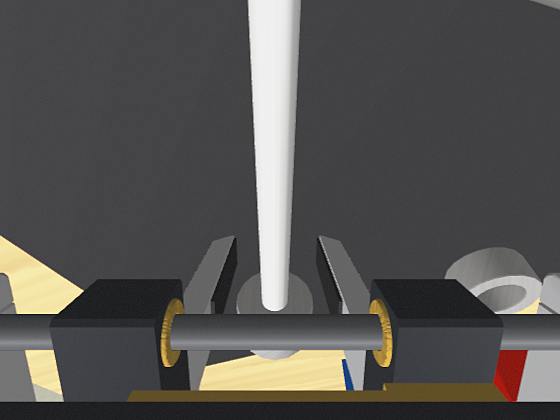

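Emit:
servo_tool(delta_pos=[[0,-0.0012,0],[0,-0.0012,0],[0,-0.0012,0],[0,-0.0012,0],[0,-0.0012,0],[0,-0.0012,0],[0,-0.0012,0],[0,-0.0012,0]], delta_rot=[[0,0,0],[0,0,0],[0,0,0],[0,0,0],[0,0,0],[0,0,0],[0,0,0],[0,0,0]], grip=[35,30,25,22,15,0,0,0], squeeze=32)

```text
time_s: 12.5
ee_pos: [0.4944, -0.324, 0.0691]
tcp_rot: [0.61, 2.609, -0.146]
wrist_force: [-1.1, 2.0, 5.3]
opening: 0.168
```

```bash
python3 - <<'E'
from plan import *
upd([0,-.0012,0],[0,0,0]); check()
show(([.490,-.321,.155],-.461))
E
```

```text
t 12.5 meas [ 0.4944 -0.324   0.0691] cmd [ 0.494  -0.3243  0.0687] err mm [0.4 0.3 0.3] roterr(deg,world) [ 0.01 -0.04  0.09] F [-1.15  1.96  5.3 ] open 0.168 q [ 1.05  0.73 -0.72  2.27  2.08  0.46 -0.33]
grasp pt [ 0.4899 -0.3217  0.0789]
[0.49, -0.321, 0.155] -> [-0.0347, 0.0012, -0.0682] [0.0, -0.03, 0.01] |dp| 0.077 |dr| 0.0
```

```bash
python3 - <<'E'
from plan import *
from seq import seq
q=arm.get_obs()['joints']
seq(q,[([.490,-.321,.147],-.461),([.50,-.17,.147],-.25),([.50,0,.147],-.05),([.462,.266,.147],.275),([.5211,.2828,.125],.275),([.5211,.2828,.078],.275)])
show(([.490,-.321,.147],-.461),([.50,-.17,.147],-.25),([.50,0,.147],-.05),([.462,.266,.147],.275))
E
```

```text
[ 0.49  -0.321  0.147] -0.461 rows 2 [ 0.97  0.53 -0.57  2.23  1.71  0.25 -0.01] 0.7 0.1
[ 0.5   -0.17   0.147] -0.25 rows 4 [ 0.84  0.52 -0.78  2.37  1.87  0.39 -0.25] 0.0 0.0
[0.5   0.    0.147] -0.05 rows 5 [ 0.56  0.55 -0.96  2.43  1.81  0.58 -0.4 ] 0.0 0.0
[0.462 0.266 0.147] 0.275 rows 7 [ 0.08  0.73 -1.22  2.33  1.62  0.93 -0.42] 0.0 0.0
[0.521 0.283 0.125] 0.275 rows 2 [ 0.07  0.81 -1.14  2.21  1.66  0.92 -0.31] 0.0 0.0
[0.521 0.283 0.078] 0.275 rows 2 [ 0.03  0.91 -1.09  2.24  1.8   0.96 -0.43] 0.0 0.0
[0.49, -0.321, 0.147] -> [-0.031, 0.0012, -0.061] [0.0, -0.03, 0.01] |dp| 0.068 |dr| 0.0
[0.5, -0.17, 0.147] -> [0.0209, 0.1419, -0.0875] [-5.48, -0.03, -10.76] |dp| 0.168 |dr| 12.1
[0.5, 0, 0.147] -> [0.0886, 0.2951, -0.1219] [-10.68, -0.03, -20.97] |dp| 0.331 |dr| 23.5
[0.462, 0.266, 0.147] -> [0.2251, 0.5178, -0.1914] [-19.13, -0.03, -37.57] |dp| 0.596 |dr| 42.2
```

Emit:
servo_tool(delta_pos=[[-0.001,0,-0.002],[-0.003,0,-0.006],[-0.0065,0,-0.013],[-0.011,0,-0.0215],[-0.0155,0,-0.0305],[-0.02,0,-0.039],[-0.024,0,-0.047],[-0.028,0,-0.055],[-0.03,0,-0.059],[-0.031,0,-0.061]], delta_rot=[[0,0,0],[0,0,0],[0,0,0],[0,0,0],[0,0,0],[0,0,0],[0,0,0],[0,0,0],[0,0,0],[0,0,0]], grip=[0,0,0,0,0,0,0,0,0,0])

```text
time_s: 13.33
ee_pos: [0.4931, -0.3254, 0.1375]
tcp_rot: [0.614, 2.609, -0.149]
wrist_force: [0.1, 1.2, -3.0]
opening: 0.165
```

```bash
python3 - <<'E'
from plan import *
upd([-.031,0,-.061],[0,0,0]); check()
snap('wrist','w11'); snap('side','d11')
from gfit import *
P,im=world('d11','side'); hsv=cv2.cvtColor(im,cv2.COLOR_RGB2HSV)
x,y,w=.490,-.321,-.461; c,s=np.cos(w),np.sin(w); A=(P[...,0]-x)*c+(P[...,1]-y)*s; B=-(P[...,0]-x)*s+(P[...,1]-y)*c
m=(im.min(-1)>95)&(P[...,2]>.12)&(P[...,2]<.185)&(abs(B)<.035)&(((A<-.08)&(A>-.146))|((A>.04)&(A<.1)))
print(m.sum(),fit('long',P[m],(x,y,w),.145,True))
show(([.50,-.17,.147],-.25),([.50,0,.147],-.05),([.462,.266,.147],.275))
E
```

```text
t 13.33 meas [ 0.4931 -0.3254  0.1375] cmd [ 0.494  -0.3243  0.1371] err mm [-0.8 -1.1  0.4] roterr(deg,world) [-0.08  0.05 -0.09] F [ 0.13  1.2  -3.02] open 0.165 q [ 0.99  0.54 -0.6   2.23  1.68  0.26  0.02]
grasp pt [ 0.4887 -0.3231  0.1473]
759 (array([ 0.48718502, -0.32248323, -0.44137426,  0.14218428]), np.float64(1.7033295719406158))
[0.5, -0.17, 0.147] -> [0.0519, 0.1419, -0.0265] [-5.48, -0.03, -10.76] |dp| 0.153 |dr| 12.1
[0.5, 0, 0.147] -> [0.1196, 0.2951, -0.0609] [-10.68, -0.03, -20.97] |dp| 0.324 |dr| 23.5
[0.462, 0.266, 0.147] -> [0.2561, 0.5178, -0.1304] [-19.13, -0.03, -37.57] |dp| 0.592 |dr| 42.2
```

View pics/d11.png

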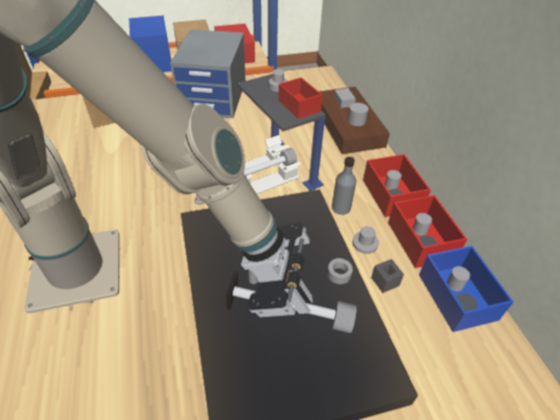

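```bash
python3 - <<'E'
from plan import *
for t,cam in [('w11','wrist'),('d11','side')]:
    P,im=world(t,cam)
    x,y,w=.490,-.321,-.461; c,s=np.cos(w),np.sin(w); A=(P[...,0]-x)*c+(P[...,1]-y)*s; B=-(P[...,0]-x)*s+(P[...,1]-y)*c
    for lo in (-.14,-.12,-.1,-.08,-.06,-.04,.02,.055,.07):
        m=(im.min(-1)>95)&(P[...,2]>.1)&(P[...,2]<.185)&(abs(B)<.03)&(A>lo)&(A<lo+.015)
        if m.sum()>10: print(t,lo,m.sum(),'top',np.percentile(P[...,2][m],97).round(4),'B',np.percentile(B[m],[3,97]).round(4))
E
```

```text
w11 -0.14 1106 top 0.1643 B [-0.0106  0.0055]
w11 -0.12 2283 top 0.163 B [-0.0108  0.0056]
w11 -0.1 1577 top 0.1614 B [-0.0109  0.0055]
w11 -0.08 1139 top 0.1598 B [-0.011   0.0054]
w11 -0.06 842 top 0.1583 B [-0.011   0.0053]
w11 -0.04 1244 top 0.1843 B [-0.0214  0.0151]
w11 0.02 337 top 0.1522 B [-0.0113  0.0051]
d11 -0.14 74 top 0.1655 B [-0.0106  0.0042]
d11 -0.12 35 top 0.1643 B [-0.0098  0.0055]
d11 -0.04 15 top 0.1848 B [-0.0224 -0.0047]
d11 0.02 76 top 0.1536 B [-0.0115  0.0035]
d11 0.055 223 top 0.1684 B [-0.029   0.0101]
d11 0.07 223 top 0.1675 B [-0.0291  0.0102]
```

View pics/w11.png

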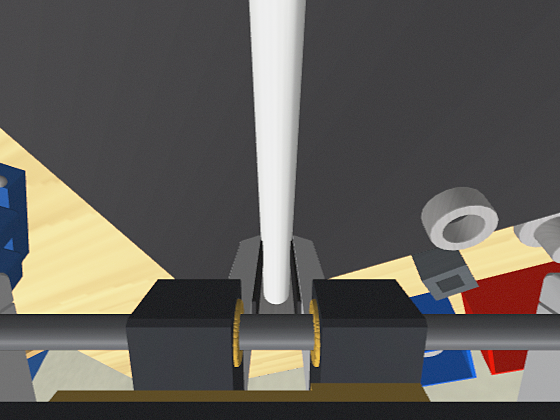

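```bash
python3 - <<'E'
from plan import *
show(([.50,-.17,.150],-.28),([.50,-.02,.150],-.09))
E
```

```text
[0.5, -0.17, 0.15] -> [0.0505, 0.1418, -0.0291] [-4.7, -0.03, -9.23] |dp| 0.153 |dr| 10.4
[0.5, -0.02, 0.15] -> [0.1102, 0.277, -0.0595] [-9.64, -0.03, -18.93] |dp| 0.304 |dr| 21.2
```

Emit:
servo_tool(delta_pos=[[0.0006,0.002,-0.0004],[0.003,0.008,-0.0016],[0.0065,0.018,-0.0037],[0.011,0.031,-0.0064],[0.0163,0.046,-0.0094],[0.022,0.062,-0.0127],[0.0275,0.077,-0.0158],[0.033,0.093,-0.019],[0.0383,0.1077,-0.0221],[0.0435,0.122,-0.025],[0.048,0.135,-0.0277],[0.0505,0.1418,-0.0291]], delta_rot=[[-0.07,0,-0.13],[-0.27,0,-0.52],[-0.6,0,-1.17],[-1.03,0,-2.02],[-1.52,0,-2.99],[-2.05,0,-4.03],[-2.55,0,-5.01],[-3.08,0,-6.05],[-3.57,0,-7.01],[-4.04,0,-7.94],[-4.47,0,-8.78],[-4.7,0,-9.23]], grip=[0,0,0,0,0,0,0,0,0,0,0,0], squeeze=35)

```text
time_s: 14.43
ee_pos: [0.5048, -0.1695, 0.1398]
tcp_rot: [0.369, 2.649, -0.087]
wrist_force: [-0.5, 1.3, -4.1]
opening: 0.164
```

```bash
cat > tilt.py <<'E'
from plan import *
import sys
def tilt(tag,yaw,off=0):
    """tube axis from wrist cloud: fit line to ridge; returns pitch (plug down +), yaw, in-grasp info"""
    from scipy.optimize import least_squares
    o=np.load(f'pics/{tag}.npz'); P,im=world(tag,'wrist'); Rm=R.from_rotvec(o['rot']); gp=o['pos']-.011*Rm.as_matrix()[:,2]
    c,s=np.cos(yaw),np.sin(yaw); d=P-gp; A=d[...,0]*c+d[...,1]*s; B=-d[...,0]*s+d[...,1]*c
    m=(im.min(-1)>110)&(abs(B)<.011)&(A<-.045)&(A>-.135)&(abs(d[...,2])<.035)
    q=np.c_[A[m],B[m],d[...,2][m]]*1e3
    f=lambda p: np.hypot(q[:,1]-p[0]-p[1]*q[:,0],(q[:,2]-p[2]-p[3]*q[:,0])*np.cos(p[3]))-9
    s_=least_squares(f,[0,0,-1,0],loss='soft_l1'); p=s_.x
    print(tag,m.sum(),'side at grasp %.1f mm, yaw err %.3f, axis z rel grasp %.1f, pitch plug-down %.2f deg, res %.2f'%(p[0],p[1],p[2],-np.degrees(p[3]),np.median(abs(s_.fun))))
    mf=(abs(B)<.035)&(im.max(-1)<95)&(A<-.09)&(A>-.19)&(d[...,2]>-.03)&(d[...,2]<.045)
    if mf.sum()>50: print('   foot A',np.percentile(A[mf],[3,50,97]).round(4))
E
python3 - <<'E'
from tilt import *
upd([0.0505, 0.1418, -0.0291],[-4.7,0,-9.23]); check()
tilt('w11',-.461); tilt('w7',.275)
snap('wrist','w12'); tilt('w12',-.28)
show(([.50,-.02,.150],-.09))
E
```

```text
t 14.43 meas [ 0.5048 -0.1695  0.1398] cmd [ 0.5049 -0.1714  0.1402] err mm [-0.   1.9 -0.3] roterr(deg,world) [0.05 0.03 0.19] F [-0.45  1.3  -4.09] open 0.164 q [ 0.84  0.52 -0.8   2.37  1.82  0.41 -0.25]
grasp pt [ 0.5001 -0.1681  0.1497]
w11 9189 side at grasp -0.4 mm, yaw err -0.005, axis z rel grasp 13.3, pitch plug-down 4.34 deg, res 1.70
w7 5053 side at grasp -0.2 mm, yaw err -0.001, axis z rel grasp -1.6, pitch plug-down 0.02 deg, res 0.31
   foot A [-0.1179 -0.1174 -0.1103]
w12 9190 side at grasp -0.4 mm, yaw err 0.000, axis z rel grasp 13.2, pitch plug-down 4.44 deg, res 1.70
[0.5, -0.02, 0.15] -> [0.0371, 0.1451, -0.0189] [-4.94, -0.03, -9.7] |dp| 0.151 |dr| 10.9
```

Emit:
servo_tool(delta_pos=[[0.0005,0.002,-0.0003],[0.002,0.008,-0.001],[0.0047,0.0184,-0.0024],[0.0081,0.0317,-0.0041],[0.012,0.0471,-0.0061],[0.016,0.0627,-0.0082],[0.02,0.0782,-0.0102],[0.0242,0.0947,-0.0123],[0.0281,0.1099,-0.0143],[0.0319,0.1248,-0.0163],[0.0353,0.1381,-0.018],[0.0371,0.1451,-0.0189]], delta_rot=[[-0.07,0,-0.13],[-0.27,0,-0.53],[-0.63,0,-1.23],[-1.08,0,-2.12],[-1.6,0,-3.15],[-2.13,0,-4.19],[-2.66,0,-5.23],[-3.22,0,-6.33],[-3.74,0,-7.35],[-4.25,0,-8.34],[-4.7,0,-9.23],[-4.94,0,-9.7]], grip=[0,0,0,0,0,0,0,0,0,0,0,0])

```text
time_s: 15.48
ee_pos: [0.5046, -0.0177, 0.14]
tcp_rot: [0.114, 2.669, -0.025]
wrist_force: [0.4, -0.5, -4.1]
opening: 0.166
```

```bash
python3 - <<'E'
from tilt import *
upd([0.0371, 0.1451, -0.0189],[-4.94,0,-9.7]); check()
snap('wrist','w13'); tilt('w13',-.09)
show(([.485,.12,.150],.09),([.464,.267,.150],.275))
from seq import seq
seq(arm.get_obs()['joints'],[([.485,.12,.150],.09),([.464,.267,.150],.275)])
p,r=target([.464,.267,.150],.275,31.4); 
p2,r2=target([.5211,.2828,.13],.275,31.4);p3,r3=target([.5211,.2828,.075],.275,31.4)
from sim import run
q=np.array([.08,.73,-1.2,2.33,1.62,.9,-.42])
for a in [(p,r),(p2,r2),(p3,r3)]:
    x=run(q,*a); q=x[0]; print(q.round(2),x[1:])
E
```

```text
t 15.48 meas [ 0.5046 -0.0177  0.14  ] cmd [ 0.505  -0.0204  0.1402] err mm [-0.4  2.7 -0.2] roterr(deg,world) [0.07 0.03 0.28] F [ 0.39 -0.5  -4.12] open 0.166 q [ 0.59  0.53 -0.94  2.43  1.81  0.55 -0.39]
grasp pt [ 0.4996 -0.0173  0.1498]
w13 9210 side at grasp -0.3 mm, yaw err -0.000, axis z rel grasp 13.2, pitch plug-down 4.42 deg, res 1.71
[0.485, 0.12, 0.15] -> [0.0246, 0.1389, -0.0125] [-4.68, -0.03, -9.19] |dp| 0.142 |dr| 10.3
[0.464, 0.267, 0.15] -> [0.0552, 0.2843, -0.0281] [-9.49, -0.03, -18.64] |dp| 0.291 |dr| 20.9
[0.485 0.12  0.15 ] 0.09 rows 4 [ 0.33  0.59 -1.08  2.42  1.71  0.72 -0.44] 0.0 0.0
[0.464 0.267 0.15 ] 0.275 rows 4 [ 0.08  0.72 -1.21  2.33  1.61  0.92 -0.41] 0.0 0.0
[ 0.06  0.75 -1.25  2.4   1.74  1.02 -0.56] (1, np.float64(0.006184968155706743), np.float64(0.0009366484447978164))
[ 0.07  0.83 -1.17  2.28  1.79  1.   -0.45] (2, np.float64(7.439227473163631e-11), np.float64(2.3330705066541754e-11))
[ 0.01  0.95 -1.1   2.31  1.95  1.06 -0.57] (2, np.float64(6.508513963688594e-11), np.float64(2.0205832345073668e-11))
```

Emit:
servo_tool(delta_pos=[[0.0003,0.002,-0.0002],[0.0014,0.0078,-0.0007],[0.0032,0.018,-0.0016],[0.0055,0.031,-0.0028],[0.0081,0.0458,-0.0041],[0.0107,0.0606,-0.0055],[0.0134,0.0757,-0.0068],[0.016,0.0905,-0.0081],[0.0186,0.105,-0.0095],[0.0211,0.1192,-0.0107],[0.0234,0.132,-0.0119],[0.0246,0.1389,-0.0125]], delta_rot=[[-0.07,0,-0.13],[-0.26,0,-0.52],[-0.61,0,-1.19],[-1.04,0,-2.05],[-1.54,0,-3.03],[-2.04,0,-4.01],[-2.55,0,-5.01],[-3.05,0,-5.99],[-3.54,0,-6.95],[-4.02,0,-7.89],[-4.45,0,-8.74],[-4.68,0,-9.19]], grip=[0,0,0,0,0,0,0,0,0,0,0,0])

```text
time_s: 16.53
ee_pos: [0.4896, 0.1218, 0.1399]
tcp_rot: [-0.123, 2.669, 0.031]
wrist_force: [-0.1, 0.0, -3.6]
opening: 0.162
```

```bash
python3 - <<'E'
from tilt import *
upd([0.0246, 0.1389, -0.0125],[-4.68,0,-9.19]); check()
show(([.464,.267,.150],.275))
E
```

```text
t 16.53 meas [0.4896 0.1218 0.1399] cmd [0.49   0.1204 0.1402] err mm [-0.4  1.4 -0.3] roterr(deg,world) [0.05 0.04 0.13] F [-0.11  0.02 -3.6 ] open 0.162 q [ 0.3   0.56 -1.01  2.42  1.73  0.67 -0.46]
grasp pt [0.4846 0.1213 0.1497]
[0.464, 0.267, 0.15] -> [0.0069, 0.1493, -0.0035] [-4.8, -0.03, -9.45] |dp| 0.15 |dr| 10.6
```

Emit:
servo_tool(delta_pos=[[0.0001,0.002,0],[0.0004,0.0084,-0.0002],[0.0009,0.0194,-0.0005],[0.0015,0.0333,-0.0008],[0.0023,0.0492,-0.0012],[0.003,0.0651,-0.0015],[0.0038,0.0814,-0.0019],[0.0045,0.0973,-0.0023],[0.0052,0.1129,-0.0026],[0.0059,0.1281,-0.003],[0.0066,0.1419,-0.0033],[0.0069,0.1493,-0.0035]], delta_rot=[[-0.07,0,-0.13],[-0.27,0,-0.53],[-0.63,0,-1.23],[-1.07,0,-2.11],[-1.58,0,-3.12],[-2.09,0,-4.12],[-2.62,0,-5.15],[-3.13,0,-6.16],[-3.63,0,-7.15],[-4.12,0,-8.11],[-4.57,0,-8.99],[-4.8,0,-9.45]], grip=[0,0,0,0,0,0,0,0,0,0,0,0])

```text
time_s: 17.53
ee_pos: [0.4684, 0.2699, 0.1399]
tcp_rot: [-0.369, 2.649, 0.09]
wrist_force: [0.1, 0.6, -3.5]
opening: 0.165
```

```bash
python3 - <<'E'
from tilt import *
upd([0.0069, 0.1493, -0.0035],[-4.8,0,-9.45]); check()
snap('wrist','w14'); tilt('w14',.275); snap('side','d14'); check()
def sh(g,l):
    d=delta(*target(g,.275,l)); print(g,l,d[0].tolist(),d[1].tolist())
sh([.464,.267,.15],27+4.4); sh([.50,.277,.14],31.4); sh([.521,.2828,.125],31.4)
E
```

```text
t 17.53 meas [0.4684 0.2699 0.1399] cmd [0.4688 0.2684 0.1402] err mm [-0.5  1.5 -0.3] roterr(deg,world) [0.06 0.05 0.11] F [ 0.14  0.57 -3.52] open 0.165 q [-0.    0.63 -1.04  2.33  1.62  0.77 -0.43]
grasp pt [0.4636 0.2685 0.1497]
w14 8994 side at grasp 0.1 mm, yaw err -0.001, axis z rel grasp 13.3, pitch plug-down 4.39 deg, res 1.62
t 17.63 meas [0.4685 0.2692 0.1399] cmd [0.4688 0.2684 0.1402] err mm [-0.3  0.8 -0.3] roterr(deg,world) [0.04 0.04 0.07] F [ 0.59 -1.9  -3.31] open 0.165 q [ 0.    0.63 -1.04  2.33  1.62  0.77 -0.43]
grasp pt [0.4637 0.2679 0.1497]
[0.464, 0.267, 0.15] 31.4 [-0.0008, -0.0, -0.0001] [-0.0, -4.43, -0.0]
[0.5, 0.277, 0.14] 31.4 [-0.0296, -0.0002, 0.0258] [-0.0, -4.43, -0.0]
[0.521, 0.2828, 0.125] 31.4 [-0.0422, -0.0003, 0.0491] [-0.0, -4.43, -0.0]
```

View pics/d14.png

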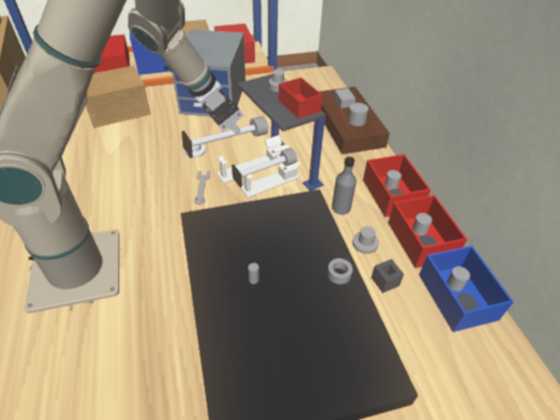

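Emit:
servo_tool(delta_pos=[[-0.0002,0,0],[-0.0004,0,0],[-0.0006,0,0],[-0.0008,0,0],[-0.003,0,0.002],[-0.008,0,0.0065],[-0.015,0,0.0125],[-0.0225,0,0.019],[-0.0296,-0.0002,0.0258],[-0.036,-0.0002,0.0365],[-0.04,-0.0003,0.0445],[-0.0422,-0.0003,0.0491]], delta_rot=[[0,-0.8,0],[0,-2,0],[0,-3.4,0],[0,-4.43,0],[0,-4.43,0],[0,-4.43,0],[0,-4.43,0],[0,-4.43,0],[0,-4.43,0],[0,-4.43,0],[0,-4.43,0],[0,-4.43,0]], grip=[0,0,0,0,0,0,0,0,0,0,0,0])

```text
time_s: 18.63
ee_pos: [0.5278, 0.2835, 0.1139]
tcp_rot: [-0.353, 2.574, 0.099]
wrist_force: [0.4, 0.3, -4.0]
opening: 0.165
```

View pics/w15.png

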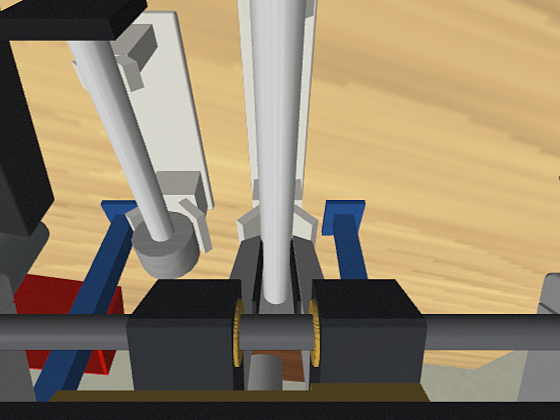

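View pics/s15.png

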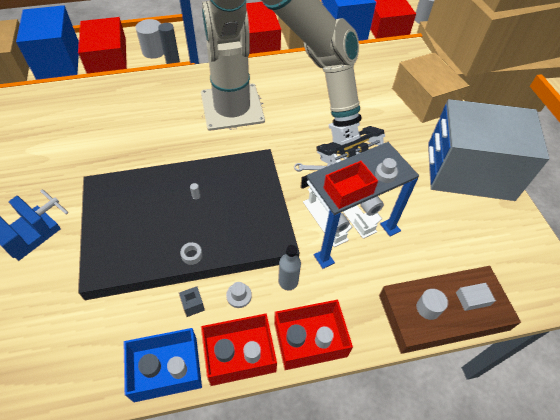

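Emit:
servo_tool(delta_pos=[[0.0015,0,0.0015],[0.0035,0,0.005],[0.0062,0,0.0092],[0.009,0,0.0137],[0.0118,0,0.0181],[0.0146,0,0.0225],[0.0172,0,0.0267],[0.0194,0,0.0301],[0.0211,0,0.0328],[0.0222,0,0.0345],[0.0227,0,0.0353],[0.0227,0,0.0353]], delta_rot=[[0,0,0],[0,0,0],[0,0,0],[0,0,0],[0,0,0],[0,0,0],[0,0,0],[0,0,0],[0,0,0],[0,0,0],[0,0,0],[0,0,0]], grip=[0,0,0,0,0,0,0,0,0,0,0,0])

```text
time_s: 19.78
ee_pos: [0.5254, 0.2835, 0.073]
tcp_rot: [-0.356, 2.573, 0.1]
wrist_force: [0.6, 0.4, -3.4]
opening: 0.165
```

```bash
python3 - <<'E'
from tilt import *
upd([.0227,0,.0353],[0,0,0]); check()
snap('wrist','w16'); tilt('w16',.275); snap('side','d16'); check()
E
ZL=78 python3 seated.py long d16:side w16:wrist
```

```text
t 19.78 meas [0.5254 0.2835 0.073 ] cmd [0.5256 0.2841 0.0736] err mm [-0.2 -0.6 -0.7] roterr(deg,world) [-0.02  0.05 -0.02] F [ 0.56  0.36 -3.4 ] open 0.165 q [-0.05  0.85 -0.96  2.31  1.96  0.92 -0.63]
grasp pt [0.5199 0.2819 0.0824]
w16 9282 side at grasp 1.0 mm, yaw err 0.000, axis z rel grasp -2.3, pitch plug-down -0.14 deg, res 0.33
t 19.88 meas [0.5256 0.2835 0.0733] cmd [0.5256 0.2841 0.0736] err mm [-0.  -0.6 -0.3] roterr(deg,world) [-0.01  0.02 -0.02] F [ 0.04  0.33 -3.3 ] open 0.165 q [-0.05  0.85 -0.96  2.31  1.96  0.92 -0.63]
grasp pt [0.5201 0.282  0.0827]
d16 tube 193 plug 230
  along 0.4 side 1.1 z 80.5 yaw err -0.003 res 1.22
w16 tube 9154 plug 658
  along -0.8 side 0.2 z 79.8 yaw err -0.004 res 0.3
```

View pics/w16.png

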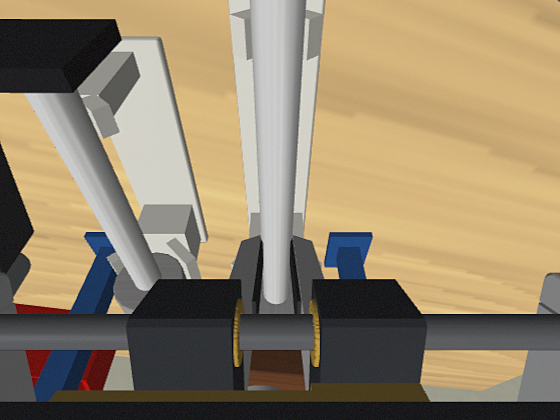

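Emit:
servo_tool(delta_pos=[[0.0005,0,0.0009],[0.001,0,0.0017],[0.0015,0,0.0026],[0.0018,0,0.003],[0.0018,0,0.003],[0.0018,0,0.003]], delta_rot=[[0,0,0],[0,0,0],[0,0,0],[0,0,0],[0,0,0],[0,0,0]], grip=[0,0,0,0,0,0])

```text
time_s: 20.38
ee_pos: [0.5255, 0.2835, 0.0696]
tcp_rot: [-0.356, 2.573, 0.1]
wrist_force: [0.5, -0.0, -3.1]
opening: 0.164
```

```bash
python3 - <<'E'
from plan import *
upd([.0018,0,.003],[0,0,0]); check()
E
```

```text
t 20.38 meas [0.5255 0.2835 0.0696] cmd [0.5256 0.2841 0.0701] err mm [-0.1 -0.6 -0.5] roterr(deg,world) [-0.02  0.04 -0.02] F [ 0.51 -0.02 -3.08] open 0.164 q [-0.05  0.86 -0.96  2.31  1.97  0.93 -0.64]
grasp pt [0.52   0.2819 0.079 ]
```

Emit:
servo_tool(delta_pos=[[0.0003,0,0.0004],[0.0005,0,0.0008],[0.0005,0,0.0008],[0.0005,0,0.0008]], delta_rot=[[0,0,0],[0,0,0],[0,0,0],[0,0,0]], grip=[0,0,0,0])

```text
time_s: 20.72
ee_pos: [0.5255, 0.2835, 0.0687]
tcp_rot: [-0.355, 2.573, 0.1]
wrist_force: [0.4, -0.6, -2.7]
opening: 0.167
```

```bash
python3 - <<'E'
from plan import *
upd([.0005,0,.0008],[0,0,0]); check(); snap('wrist','w17')
E
ZL=75 python3 seated.py long w17:wrist
```

```text
t 20.72 meas [0.5255 0.2835 0.0687] cmd [0.5256 0.2841 0.0692] err mm [-0.1 -0.6 -0.5] roterr(deg,world) [-0.01  0.04 -0.02] F [ 0.38 -0.64 -2.72] open 0.167 q [-0.05  0.86 -0.96  2.31  1.97  0.93 -0.64]
grasp pt [0.52   0.2819 0.0781]
w17 tube 9159 plug 656
  along -0.8 side 0.2 z 75.5 yaw err -0.004 res 0.3
```

Emit:
servo_tool(delta_pos=[[0.0003,0,0.0004],[0.0003,0,0.0004],[0.0003,0,0.0004]], delta_rot=[[0,0,0],[0,0,0],[0,0,0]], grip=[0,0,0])

```text
time_s: 21.02
ee_pos: [0.5254, 0.2834, 0.0682]
tcp_rot: [-0.356, 2.573, 0.1]
wrist_force: [0.0, 0.4, -3.0]
opening: 0.168
```

```bash
python3 - <<'E'
from plan import *
upd([.0003,0,.0004],[0,0,0]); check()
E
```

```text
t 21.02 meas [0.5254 0.2834 0.0682] cmd [0.5256 0.2841 0.0687] err mm [-0.1 -0.7 -0.5] roterr(deg,world) [-0.02  0.04 -0.02] F [ 0.01  0.41 -2.99] open 0.168 q [-0.05  0.86 -0.96  2.31  1.97  0.93 -0.64]
grasp pt [0.5199 0.2819 0.0776]
```

Emit:
servo_tool(delta_pos=[[0.0003,0,0.0004],[0.0003,0,0.0004],[0.0003,0,0.0004]], delta_rot=[[0,0,0],[0,0,0],[0,0,0]], grip=[0,0,0])

```text
time_s: 21.27
ee_pos: [0.5255, 0.2836, 0.0678]
tcp_rot: [-0.356, 2.573, 0.1]
wrist_force: [0.3, 0.4, -1.5]
opening: 0.161
```

```bash
python3 - <<'E'
from plan import *
upd([.0003,0,.0004],[0,0,0]); check(); snap('wrist','w18')
E
ZL=75 python3 seated.py long w18:wrist
```

```text
t 21.27 meas [0.5255 0.2836 0.0678] cmd [0.5255 0.2841 0.0682] err mm [-0.  -0.5 -0.3] roterr(deg,world) [-0.01  0.02 -0.01] F [ 0.27  0.37 -1.52] open 0.161 q [-0.05  0.86 -0.96  2.31  1.98  0.93 -0.64]
grasp pt [0.52   0.282  0.0772]
w18 tube 9135 plug 650
  along -0.7 side 0.3 z 74.9 yaw err -0.001 res 0.3
```

Contact is starting (force falling); one more half millimetre.

Emit:
servo_tool(delta_pos=[[0.0003,0,0.0004],[0.0003,0,0.0004],[0.0003,0,0.0004]], delta_rot=[[0,0,0],[0,0,0],[0,0,0]], grip=[0,0,0])

```text
time_s: 21.57
ee_pos: [0.5256, 0.2836, 0.0677]
tcp_rot: [-0.356, 2.572, 0.1]
wrist_force: [-3.0, -1.7, 3.0]
opening: 0.163
```

```bash
python3 - <<'E'
from plan import *
upd([.0003,0,.0004],[0,0,0]); check()
E
```

```text
t 21.57 meas [0.5256 0.2836 0.0677] cmd [0.5255 0.2841 0.0677] err mm [ 0.1 -0.5 -0. ] roterr(deg,world) [-0.01 -0.02 -0.01] F [-3.03 -1.69  3.01] open 0.163 q [-0.05  0.86 -0.96  2.31  1.98  0.93 -0.64]
grasp pt [0.52   0.282  0.0771]
```

Seated. Release and back out along the tool axis.

Emit:
servo_tool(delta_pos=[[0,0,0],[0,0,0],[0,0,0],[0,0,0],[0,0,-0.006],[0,0,-0.018],[0,0,-0.035],[0,0,-0.055],[0,0,-0.075],[0,0,-0.09]], delta_rot=[[0,0,0],[0,0,0],[0,0,0],[0,0,0],[0,0,0],[0,0,0],[0,0,0],[0,0,0],[0,0,0],[0,0,0]], grip=[20,24,30,40,45,45,45,45,45,45])

```text
time_s: 22.4
ee_pos: [0.4793, 0.2709, 0.1454]
tcp_rot: [-0.357, 2.572, 0.1]
wrist_force: [0.0, -0.2, 0.2]
opening: 0.451
```

Emit:
servo_tool(delta_pos=[[0,0,0],[0,0,0],[0,0,0],[0,0,0]], delta_rot=[[0,0,0],[0,0,0],[0,0,0],[0,0,0]], grip=[45,45,45,45])

```text
time_s: 22.73
ee_pos: [0.4804, 0.2705, 0.1432]
tcp_rot: [-0.355, 2.574, 0.099]
wrist_force: [-0.3, -0.6, 0.1]
opening: 0.453
```

```bash
python3 - <<'E'
from plan import *
upd([0,0,-.09],[0,0,0]); o=check(); print(abs(o['joint_velocities']).max()); snap('wrist','w19'); snap('side','d19'); snap('scene','s19')
im=cv2.imread('pics/d19.png'); cv2.imwrite('pics/d19c.png',cv2.resize(im[110:220,180:330],None,fx=5,fy=5,interpolation=cv2.INTER_CUBIC))
E
ZL=75 python3 seated.py long w19:wrist d19:side; ZL=75 python3 seated.py short w19:wrist d19:side
```

```text
t 22.73 meas [0.4804 0.2705 0.1432] cmd [0.4804 0.2713 0.1445] err mm [ 0.1 -0.9 -1.3] roterr(deg,world) [-0.04  0.1  -0.06] F [-0.32 -0.56  0.08] open 0.453 q [-0.02  0.64 -1.04  2.37  1.77  0.83 -0.57]
grasp pt [0.4749 0.2689 0.1526]
0.005917348196477906
w19 tube 3935 plug 2109
  along -0.7 side 0.4 z 74.7 yaw err -0.001 res 0.31
  foot: inner should be -148 outer -156 seen [-157.  -156.4 -149.5] side mid [-25.8  25.5]
d19 tube 191 plug 226
  along -0.1 side 1.1 z 75.1 yaw err 0.004 res 1.02
w19 tube 1693 plug 1716
  along 0.0 side 0.1 z 74.6 yaw err -0.003 res 0.33
  foot: inner should be -108 outer -116 seen [-116.5 -115.8 -109.1] side mid [-22.5  24.3]
d19 tube 130 plug 202
  along 0.9 side 1.0 z 74.8 yaw err 0.001 res 1.12
```

View pics/w19.png

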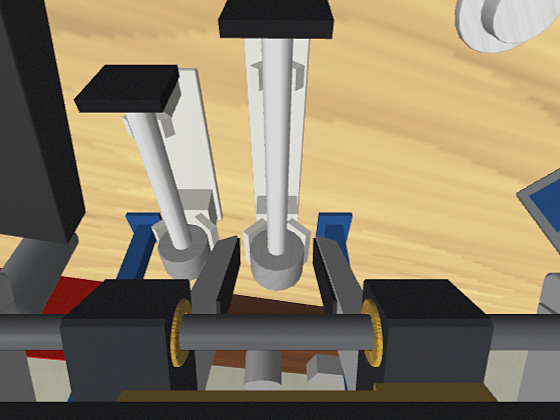

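View pics/d19c.png

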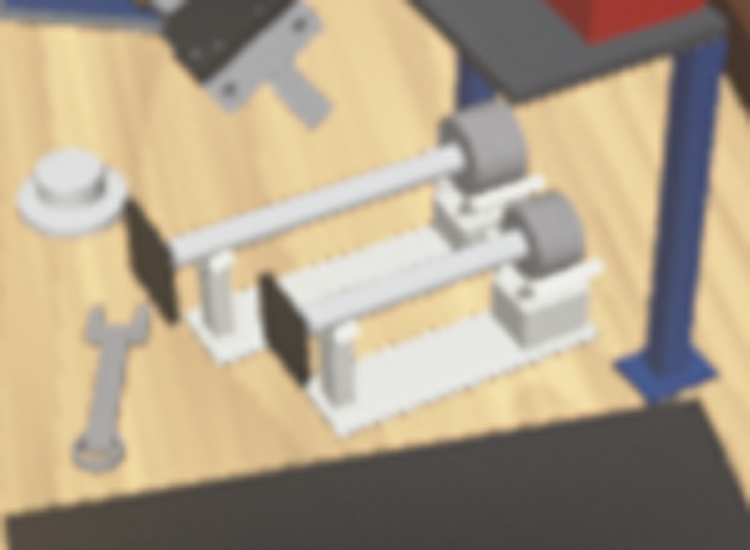

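View pics/d19.png

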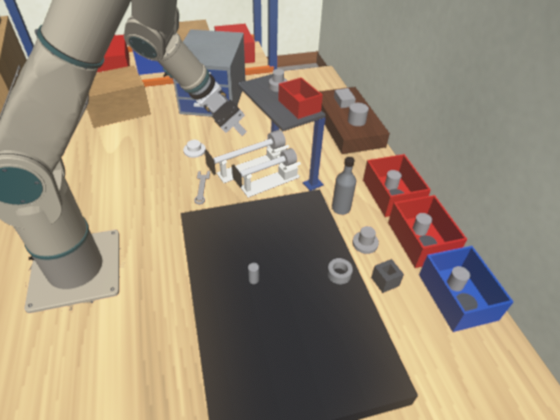

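Both gauges are seated, the gripper is clear of them, and the bystanders sit at the same pixels as at the start. I'm handing in.

```bash
python3 -c "
from plant import arm
print(arm.hand_in())"
```

```text
the job is handed in; nothing more can be done
None
```

Both gauges are lying released in their own cradles, plugs at the back under the shelf and feet towards the robot. I handed the job in at about 23 s, and no verdict was reported.

**Last checks after letting go**

| Gauge | Camera | Along (limit ±7 mm) | Sideways (limit ±4 mm) | Axis height (71–79 mm) | Yaw error (limit 0.06 rad) |
|---|---|---|---|---|---|
| Long | wrist | -0.7 mm | 0.4 mm | 74.7 mm | 0.001 rad |
| Long | side | -0.1 mm | 1.1 mm | 75.1 mm | 0.004 rad |
| Short | wrist | 0.0 mm | 0.1 mm | 74.6 mm | 0.003 rad |
| Short | side | 0.9 mm | 1.0 mm | 74.8 mm | 0.001 rad |

- **Clearance:** the gripper had backed about 90 mm out along its own axis, with the wrist force near zero. In the last side picture the bystanders look unmoved; I judged that by eye and did not measure it.
- **Forces:** I gripped at 30 N on the short gauge and 32 to 35 N on the long one. At each set-down the wrist force changed by no more than about 7 N. The fingers' force on the gauges and the gauges' force on the cradles were not measured directly.

**What did not go cleanly**
- **Long gauge tipped:** it was 4.4° plug-down after the lift, inside the 15° limit. It stayed at that angle through the carry, and I levelled it by leaning the tool 4.4° further before lowering.
- **Arm short of its first target:** the first turn towards the short gauge stopped short, with one joint close to its limit. A second call finished it.
- **Cameras disagreed:** by about 1 mm in the last check, and by 2 to 4 mm earlier from the scene camera, where the shelf hid most of the view. I relied on the wrist camera.

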